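# Turn and load sensor housings into a kit tray

### The arm

A 6-joint arm with a two-finger parallel gripper is mounted at the origin on a cart in front of the work surface, level with it; the furniture and walls round the work are solid. World frame = base frame: x ahead of the robot, y to its left, z up, the work surface at z = 0. Lengths are in m, angles in degrees, forces in N, time in s.
With the tool pointing down it reaches from about 0.3 to 0.75 m from the base axis. Payload 8.5 kg.
Tool frame: the origin (TCP) lies at the very end of the fingers, on their centre line; the grasp point (between the pads) lies 19 mm behind it (env.grasp_offset is the distance from the TCP to the grasp point, in m); z points along the fingers, y is the direction in which the jaws open and shut (so a half turn about z gives the same grasp; the last joint's range is limited). The gripper opens to 88 mm and grips with 3 to 60 N. Pads are 18 mm wide; open, the fingers measure 123 mm over their backs; the gripper's body (75 mm by 187 mm) begins 45 mm behind the grasp point.
Start: joints at [-80.804, 21.807, 74.336, -0, 83.858, -12.336], TCP at [0.202, -0.512, 0.239] pointing down, gripper open.
Joint ranges: [-178.18, 178.18], [-50.72, 133.34], [12.68, 142.11], [-81.47, 261.47], [9.98, 163.14], [-165.26, 165.26]. Speed limits (degrees/s): [136.94, 136.94, 180, 180, 180, 180].

### API

Orientations are given as [roll, pitch, yaw] about the fixed x, y, z axes, in that order (R = Rz(yaw) Ry(pitch) Rx(roll)).
In Python, from plant import env, eyes gives the robot as it stands. The module is installed in compiled form; this text tells all that it offers.
- The arm moves only by the tool send_rows, never from a script. Its argument "targets" is a list that holds one entry, the list of rows, each a list of 6 numbers: the shift along the tool's x, y, z in m, then the turn, a rotation vector about the tool's x, y, z in rad. In form: [[[dx, dy, dz, ax, ay, az], ...]]. A call has 1 to 20 rows; each row shifts and turns the pose as measured when the row begins, along the tool's axes as they then stand; what a row does not reach is not made up. A row lasts 1/8 s, in which the tool goes at most 62.5 mm and 10.7 degrees, less where a joint would pass 70% of its speed; a pose out of reach is approached as far as the arm can. A call is refused whole if a number of a shift passes 0.0625 or a number of a turn 0.188, either way. A call with a gripper value outside its range is refused whole. "claw" is the opening, from -1 (shut) to 1 (fully open), set as the call begins (left out, the last holds). The fingers move at their own pace and stop on an object; "force" is the grip in N (left out, the last holds). Time passes only in rows, so rows that do not move let the fingers close. It gives the time, the measured TCP pose, the force and the opening at its end, in the units of the state.
- env.sense(): the state, without advancing time (a new reading comes with each control period).
- eyes.capture(name): name is "scene" or "top" or "wrist"; returns the picture (384x512x3 uint8, red, green, blue); there is no depth.
- eyes.get_calibration(name): a dict with "fov_y" (degrees; the focal length in pixels is half the picture's height over the tangent of half this angle, whatever the lens; pixels are square), "cx", "cy" (the principal point, pixels), "k1" (the pictures are not rectified: a ray, as slopes to the right and down, at radius r is drawn at 1 + k1 r^2 times it, then the intrinsics apply), "R" (3x3) and "t" (3): a world point X has camera coordinates R X + t; the wrist camera has in their place "tool_from_camera" (4x4, takes a point from camera to tool coordinates, whose origin is the TCP and whose axes are the flange's). Camera axes: x right, y down, z forward; pixel columns grow to the right and rows downward; lengths in m; the calibration is good to about 2 mm. A picture is of the moment at which its call begins: read the wrist's pose just before it. get_calibration takes no time and is no camera call.
- env.job_done(): hands the job in, once; it reports no verdict.
The state is a dict: "clock": time; "joint_pos": joint angles; "joint_vel": joint speeds; "tau": joint torques, N m; "eef_pos": TCP position; "eef_rot": TCP orientation; "wrist_force": force on the tool from outside, world axes, zero at the start; "moment": the same for the moment, N m; "gripper_width": finger opening in m.
Only numpy, scipy, OpenCV 4.12 (cv2) and the standard library are available. Lean on these libraries where they do the work, as an engineer would, in place of code of your own. Each camera call takes 0.05 s, during which the arm holds its last target.

### The job

Two of the ivory sensor housings still stand on the bench, and one of them is upside down. Put both into the two empty pockets of the black tray the same way as the housing already loaded: open side down, tab in the pocket's notch, fully home on the pocket floor. Leave the loaded housing and the other things on the bench where they are, and let go of everything.

Things in the scene. Friction and masses are not known exactly. Their poses are not given: they have to be found in the camera images.
- centre_a (a point): Ivory hollow housing, 44 (x) x 30 (y) x 52 mm (z), 3 mm walls, open at -z, closed flat crown with a round window at +z; tab 12 mm wide, 10 high, stands 10 mm out of the middle of the -x face at the open rim. The +y and -y faces are smooth, good to grip; 40 to 80 g. Point at its centre, half-way up; axes its own. Starts upside down, standing on its crown.
- centre_b (a point): The second housing, identical. Point at mid-height (26 mm from rim and crown), axes the housing's own: +z from open rim to crown, -x to the tab. It starts the right way up on the bench, standing on its open rim.
- centre_loaded (a point): The third housing, identical, already loaded in pocket 1 of the tray; leave it. Point at mid-height (26 mm from rim and crown), axes the housing's own: +z from open rim to crown, -x to the tab. 
- base_a (a point): Housing a: point on the housing's axis in the plane of the open rim; axes as centre_a.
- base_b (a point): Housing b: point on the housing's axis in the plane of the open rim; axes as centre_b.
- tab_a (a point): Housing a: outer end of the tab, half-way up the tab (32 mm along -x and 5 mm along +z from base_a).
- tab_b (a point): Housing b: outer end of the tab, half-way up the tab (32 mm along -x and 5 mm along +z from base_b).
- tray: Black tray, 90 (x) x 240 mm (y), fixed; origin under its centre, on the bench. Floor 5 mm thick, rim 10 mm high. Three pockets in a row along y, 75 mm apart, 48 x 34 mm inside (2 mm clearance round a housing), walls with flared lips to 12 mm above the floor; a 16 mm notch for the tab in the middle of each -x wall (robot side). A seated housing has the tray's axes.
- pocket_1 (a point): Centre of the pocket floor at the +y end (holds the loaded housing), 5 mm above the bench; axes as the tray.
- pocket_2 (a point): Centre of the middle pocket's floor (empty), 5 mm above the bench; axes as the tray.
- pocket_3 (a point): Centre of the pocket floor at the -y end (empty), 5 mm above the bench; axes as the tray.
- notch_2 (a point): Where the tab's outer end lies in the notch of pocket 2 (32 mm along -x, 5 mm above the pocket floor).
- notch_3 (a point): Where the tab's outer end lies in the notch of pocket 3 (32 mm along -x, 5 mm above the pocket floor).
- black_tape: Roll of black tape lying flat, 64 mm across, 19 mm high, loose; bystander. Origin under its centre.
- module: Dark moulded cover module, 22 x 66 x 8 mm, loose; bystander. Origin under its centre, long side along its y.
- parts_bin: Blue open parts bin, 142 x 104 x 62 mm, fixed; origin under its centre. Behind it, from about x = 0.68 m, stands a taller drawer cabinet with open drawers: keep wrist and arm clear of it (tilted wrists at x below 0.60 m are safe). The bench round x 0.46 to 0.52, y -0.29 to -0.27 is clear but for the two housings and serves for laying a housing down.
- nest_block: Ivory U-shaped nest block, 32 x 50 x 13 mm, loose; bystander. Origin under its centre.

How it is judged:
By the outcome, as a careful person would: the job done as asked, in the order asked, and still so for the second after the job is handed in, with the robot touching nothing.
It also fails if it takes over 72 s, if anything falls off the work surface, if the arm or the gripper's body presses on something with over 40 N, if the wrist force passes 120 N, or if a joint passes its speed limit or range.

## Working session

There is one attempt and no reset: what is moved stays moved. The work goes in short steps, Python scripts to look and compute and a tool call to move; the robot and the scene stay as the last step left them, time stands still between calls to the robot, and variables do not carry over. Pictures are saved under pics/ and viewed, and the job is handed in when it is done.

Besides the shell and the picture viewer there is one more tool, called after "Call:" as name(argument=value, ...) on one line, values as JSON. send_rows: Moves the arm, as the interface text tells. Its arguments: {"type":"object","properties":{"targets":{"type":"array"},"claw":{"type":"number"},"force":{"type":"number"}},"required":["targets"]}

```bash
mkdir -p pics; cat > h.py <<'E'
import numpy as np, cv2
from plant import env, eyes
from scipy.spatial.transform import Rotation as Ro
def cal(n):
    c=eyes.get_calibration(n)
    f=192/np.tan(np.radians(c['fov_y'])/2)
    return c,f
def Rt(n):
    c,f=cal(n)
    if 'R' in c: return np.array(c['R']),np.array(c['t'])
    s=env.sense(); T=np.eye(4); T[:3,:3]=Ro.from_euler('xyz',s['eef_rot'],degrees=True).as_matrix(); T[:3,3]=s['eef_pos']
    M=np.linalg.inv(T@np.array(c['tool_from_camera'])); return M[:3,:3],M[:3,3]
def ray(n,px):
    c,f=cal(n); R,t=Rt(n)
    d=np.array([(px[0]-c['cx'])/f,(px[1]-c['cy'])/f]); u=d.copy()
    for _ in range(20): u=d/(1+c['k1']*(u@u))
    return -R.T@t, R.T@np.array([u[0],u[1],1])
def onz(n,px,z):
    o,d=ray(n,px); return o+d*(z-o[2])/d[2]
def proj(n,X):
    c,f=cal(n); R,t=Rt(n); p=R@np.array(X)+t; u=p[:2]/p[2]; u=u*(1+c['k1']*(u@u)); return u*f+[c['cx'],c['cy']]
def snap(n,fn,crop=None,k=1):
    im=eyes.capture(n); np.save('pics/'+fn+'.npy',im)
    o=im[:,:,::-1]
    if crop: o=o[crop[1]:crop[3],crop[0]:crop[2]]
    if k!=1: o=cv2.resize(o,None,fx=k,fy=k,interpolation=cv2.INTER_CUBIC)
    cv2.imwrite('pics/'+fn+'.png',o); return im
E
python3 - <<'E'
from h import *
for n in('scene','top','wrist'): snap(n,n+'0',k=1.5); print(n,eyes.get_calibration(n))
print(env.sense(),env.grasp_offset)
E
```

```text
scene {'fov_y': 47.06152547287134, 'cx': 249.48129292588564, 'cy': 188.69167365856296, 'k1': -0.12277289398003499, 'R': array([[ 0.51481041, -0.85705916, -0.02048972],
       [-0.3439106 , -0.18456623, -0.92068497],
       [ 0.78529978,  0.48102484, -0.38976834]]), 't': array([-0.45302544,  0.21964179,  0.60223803])}
top {'fov_y': 45.93629172793286, 'cx': 263.6797046160824, 'cy': 188.84875873508665, 'k1': -0.049404470165710965, 'R': array([[-0.02601266, -0.99923097, -0.02933953],
       [-0.98277661,  0.03093379, -0.18219013],
       [ 0.18295761,  0.02409495, -0.98282549]]), 't': array([-0.18153995,  0.53702926,  0.82031677])}
wrist {'fov_y': 69.44587109443106, 'cx': 253.18037235884285, 'cy': 195.33985351755516, 'k1': -0.04426723969415919, 'tool_from_camera': array([[-1.20993698e-03, -9.52761573e-01, -3.03716842e-01,
         7.90165621e-02],
       [ 9.99999268e-01, -1.14634590e-03, -3.87669555e-04,
        -1.03240442e-03],
       [ 2.11920976e-05, -3.03717089e-01,  9.52762263e-01,
        -1.44567049e-01],
       [ 0.00000000e+00,  0.00000000e+00,  0.00000000e+00,
         1.00000000e+00]])}
{'clock': 0.15, 'joint_pos': array([-8.08042224e+01,  2.18328398e+01,  7.43687231e+01, -6.80203558e-04,
        8.38575669e+01, -1.23359529e+01]), 'joint_vel': array([ 0.01923318, -0.1474702 , -0.15863063,  0.07034223, -0.04030555,
        0.02224585]), 'tau': array([ 3.63359279e-03, -4.38076937e+01, -2.24615943e+01,  7.14380527e-02,
        3.43128922e-02, -8.64815274e-05]), 'eef_pos': array([ 0.20182166, -0.51142985,  0.23830853]), 'eef_rot': array([-1.79942091e+02, -1.19720727e-02,  2.15317976e+01]), 'wrist_force': array([-0.16201292,  0.59184887, -0.05778995]), 'moment': array([-0.04883973, -0.01578313,  0.03829383]), 'gripper_width': 0.08827161968418912} 0.0187
```

View pics/scene0.png

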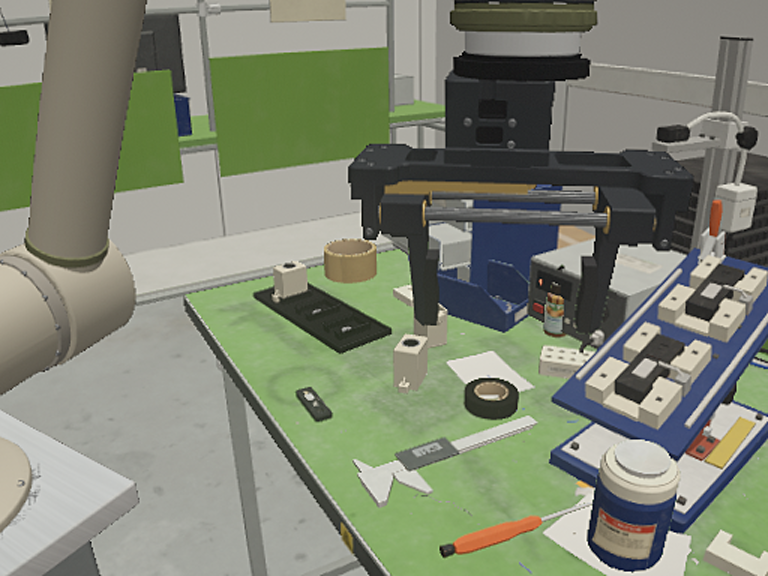

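View pics/top0.png

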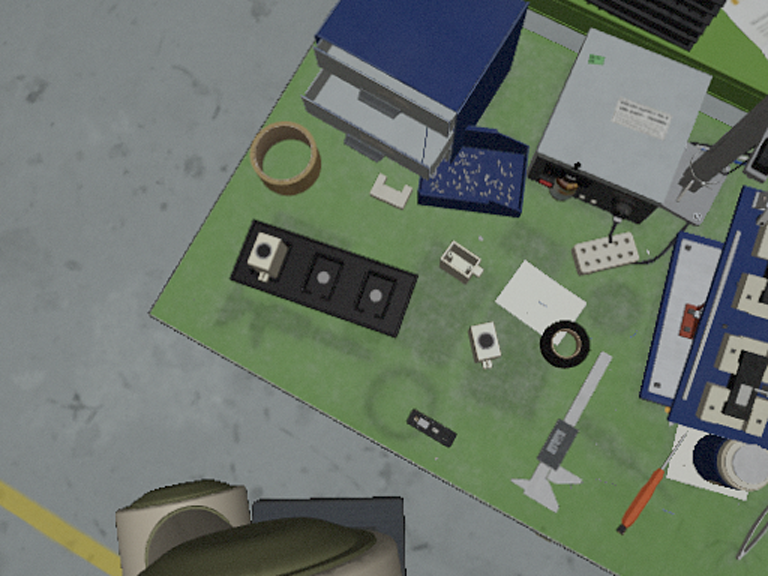

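View pics/wrist0.png

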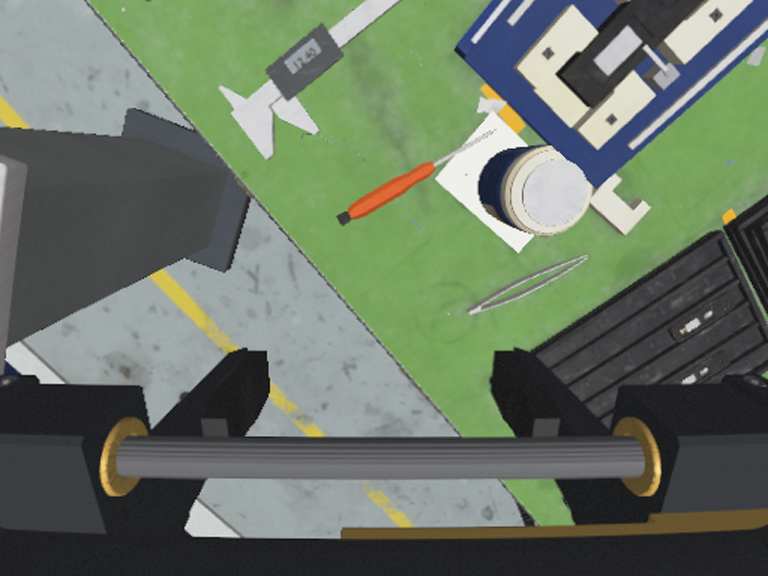

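The top view (×1.5) shows the tray corners near (253,221), (417,273), (397,336) and (231,279). Housing a (open side up) is at (460,260) with its tab at (480,270). Housing b (window up) is at (485,342) with its tab at (487,365). I'll measure these more finely.

```bash
python3 - <<'E'
from h import *
im=np.load('pics/top0.npy')[:,:,::-1]
def crop(x0,y0,x1,y1,k,fn):
    o=cv2.resize(im[y0:y1,x0:x1],None,fx=k,fy=k,interpolation=cv2.INTER_CUBIC)
    for x in range(x0-x0%10+10,x1,10): cv2.putText(o,str(x),((x-x0)*k,8),0,.3,(0,0,255)); cv2.line(o,((x-x0)*k,10),((x-x0)*k,14),(0,0,255))
    for y in range(y0-y0%10+10,y1,10): cv2.putText(o,str(y),(0,(y-y0)*k+3),0,.3,(0,0,255))
    cv2.imwrite('pics/'+fn+'.png',o)
crop(285,150,350,250,6,'topAB'); crop(150,140,285,230,5,'topT')
E
```

```text
(no output)
```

View pics/topAB.png

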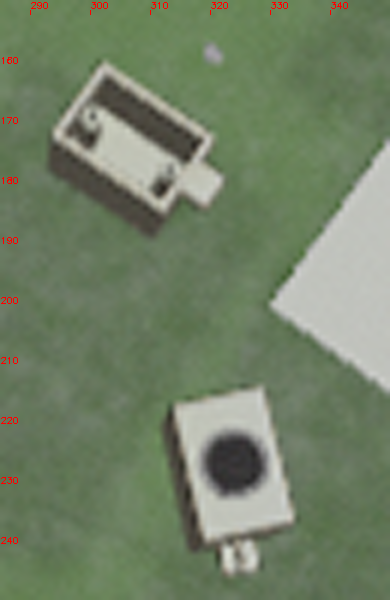

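View pics/topT.png

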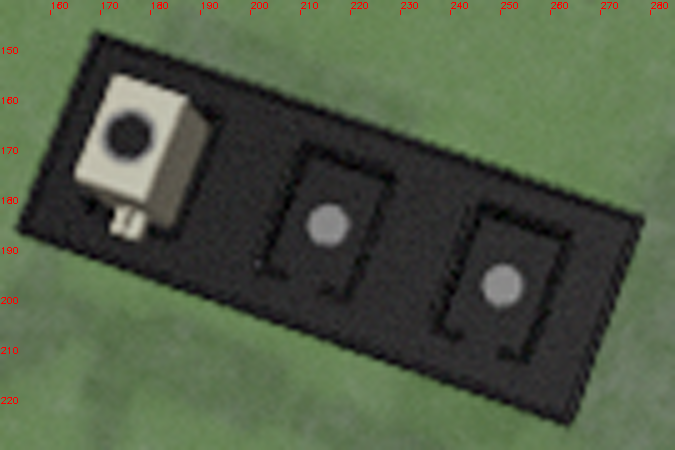

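```bash
python3 - <<'E'
from h import *
im=np.load('pics/top0.npy')
P=lambda L,z:np.array([onz('top',p,z) for p in L])
A=P([(302.5,160.3),(320.5,172.5),(312.2,185.3),(294.2,172)],.052)
B=P([(313.7,217.5),(328.7,214.7),(333.8,236.7),(319.2,240.5)],.052)
T=P([(169.4,146.4),(278.6,183.4),(264,225),(153.6,186.4)],.010)
L=P([(173,155),(187.6,159.3),(179.5,180.7),(165,176)],.057)
for n,q in zip('ABTL',(A,B,T,L)):
    print(n,q.mean(0).round(4),[round(float(np.linalg.norm(q[i]-q[i-1])),4) for i in range(4)],[round(float(np.degrees(np.arctan2(*(q[i]-q[i-1])[[1,0]]))),1) for i in range(4)])
hsv=cv2.cvtColor(im,cv2.COLOR_RGB2HSV)
for c in((215.6,185),(250.4,197)):
    x,y=int(c[0]),int(c[1]); w=im[y-7:y+8,x-7:x+8].mean(2)>100; ys,xs=np.nonzero(w); p=(xs.mean()+x-7,ys.mean()+y-7); print('disc',p,len(xs),onz('top',p,.005).round(4))
print('tabA',P([(320.8,182.4)],.047)); print('tabB',P([(325.5,245)],.010))
# ivory mask centroids of tops
m=((hsv[...,1]<60)&(hsv[...,2]>150)).astype(np.uint8)
for bx in((285,155,325,192),(305,210,340,250)):
    x0,y0,x1,y1=bx; cs,_=cv2.findContours(m[y0:y1,x0:x1],cv2.RETR_EXTERNAL,cv2.CHAIN_APPROX_NONE); c=max(cs,key=cv2.contourArea)+[x0,y0]; print(cv2.minAreaRect(c))
E
```

```text
A [ 0.5597 -0.2812  0.052 ] [0.0281, 0.0417, 0.0297, 0.0427] [-36.8, -127.0, 145.2, 50.9]
B [ 0.4541 -0.3075  0.052 ] [0.044, 0.0287, 0.0421, 0.0281] [10.8, -81.1, -169.9, 102.8]
T [ 0.5495 -0.1     0.01  ] [0.0882, 0.2366, 0.0882, 0.2364] [-20.7, -110.9, 159.2, 69.1]
L [ 0.5763 -0.0302  0.057 ] [0.0437, 0.0301, 0.0443, 0.0299] [-20.1, -108.5, 159.7, 70.2]
disc (np.float64(215.24), np.float64(184.6)) 50 [ 0.5511 -0.0983  0.005 ]
disc (np.float64(250.0425531914894), np.float64(196.68085106382978)) 47 [ 0.5243 -0.1681  0.005 ]
tabA [[ 0.54063041 -0.30645215  0.047     ]]
tabB [[ 0.42349569 -0.31343654  0.01      ]]
((308.9230651855469, 173.61537170410156), (27.735008239746094, 14.97690486907959), 33.690067291259766)
((323.38763427734375, 226.6797637939453), (23.085575103759766, 15.440354347229004), 77.00537872314453)
```

```bash
cat >> h.py <<'E'
from scipy.linalg import logm,expm
def cur():
    s=env.sense(); T=np.eye(4); T[:3,:3]=Ro.from_euler('xyz',s['eef_rot'],degrees=True).as_matrix(); T[:3,3]=s['eef_pos']; return T
def pose(p,yaw,lean=0):
    """tool pose: p=TCP; tool x at azimuth yaw when vertical; lean>0 (deg): body leans toward +x side, <0: toward -x side"""
    y=np.radians(yaw); l=np.radians(lean); ax=np.array([np.cos(y),np.sin(y),0]); up=np.array([0,0,1.])
    z=-(np.cos(l)*up+np.sin(l)*ax); yy=np.cross(-up,ax); x=np.cross(yy,z)
    T=np.eye(4); T[:3,:3]=np.c_[x,yy,z]; T[:3,3]=p; return T
def tcp(g,yaw,lean=0):
    T=pose(g,yaw,lean); T[:3,3]+=T[:3,2]*env.grasp_offset; return T
def rows(Tg,T0=None,step=.045,rot=.15,N=None,q=True):
    T0=cur() if T0 is None else T0
    D=np.linalg.inv(T0)@Tg; d=np.linalg.norm(D[:3,3]); a=Ro.from_matrix(D[:3,:3]).magnitude()
    N=N or max(1,int(np.ceil(max(d/step,a/rot))))
    L=np.real(logm(D))/N; E=expm(L); r=np.r_[E[:3,3],Ro.from_matrix(E[:3,:3]).as_rotvec()]
    r=np.r_[r[:3].round(4),r[3:].round(4)]
    print(N,'x',[float(v) for v in r]); return Tg
def st():
    s=env.sense(); print({k:np.round(s[k],4 if k in('eef_pos','gripper_width') else 2).tolist() for k in('clock','joint_pos','eef_pos','eef_rot','wrist_force','gripper_width')})
E
python3 - <<'E'
from h import *
rows(pose([.454-.015,-.3075,.2],10.6))
E
```

```text
8 x [0.0358, -0.0159, 0.0048, -0.0001, -0.0, 0.0238]
```

Call:
send_rows(targets=[[[0.0358,-0.0159,0.0048,0,0,0.0238],[0.0358,-0.0159,0.0048,0,0,0.0238],[0.0358,-0.0159,0.0048,0,0,0.0238],[0.0358,-0.0159,0.0048,0,0,0.0238],[0.0358,-0.0159,0.0048,0,0,0.0238],[0.0358,-0.0159,0.0048,0,0,0.0238],[0.0358,-0.0159,0.0048,0,0,0.0238],[0.0358,-0.0159,0.0048,0,0,0.0238]]], claw=1, force=25)

```text
clock: 1.15
eef_pos: [0.4447, -0.3029, 0.1974]
eef_rot: [-179.8, 0.1, 10.0]
wrist_force: [0.0, -0.6, -0.6]
gripper_width: 0.0882
```

```bash
python3 - <<'E'
from h import *
st(); np.savez('pics/w1pose.npz',T=cur()); snap('wrist','w1',k=1.5); st()
print(proj('wrist',[.454,-.3075,.052]))
rows(pose([.454-.015,-.3075,.2],10.6))
E
```

```text
{'clock': 1.15, 'joint_pos': [-46.91, 22.64, 80.19, 0.07, 77.38, 33.11], 'eef_pos': [0.4447, -0.3029, 0.1974], 'eef_rot': [-179.79, 0.06, 9.97], 'wrist_force': [0.01, -0.63, -0.56], 'gripper_width': 0.0882}
{'clock': 1.2, 'joint_pos': [-46.55, 22.75, 80.14, 0.18, 77.37, 33.34], 'eef_pos': [0.4472, -0.3002, 0.1967], 'eef_rot': [-179.69, 0.0, 10.06], 'wrist_force': [0.29, 3.76, -1.12], 'gripper_width': 0.0878}
[262.74097609 178.69870714]
1 x [-0.0094, 0.0057, -0.0034, -0.0055, -0.0, -0.0094]
```

View pics/w1.png

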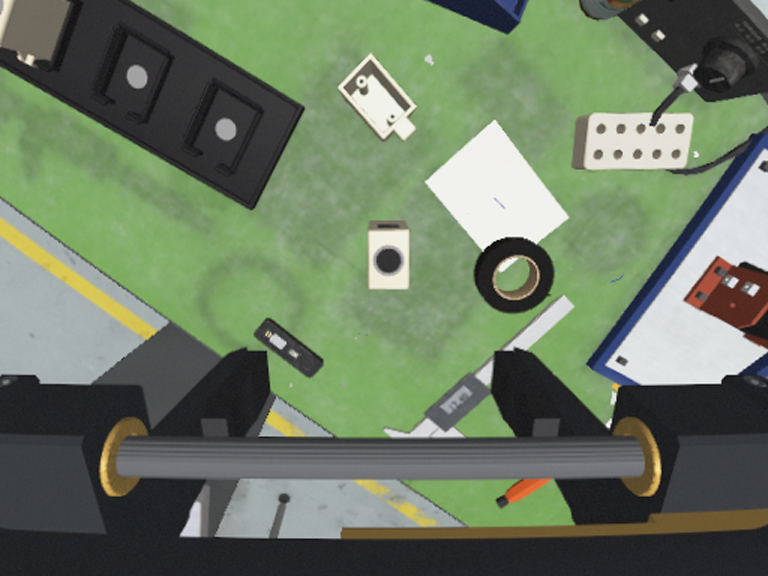

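The wrist view shows B's crown at (388,258), A at (378,98), and the discs of pocket 2 (137,76) and pocket 3 (226,128). The arm was still drifting when it was taken, so I'll let it settle and measure from a new picture.

Call:
send_rows(targets=[[[-0.0094,0.0057,-0.0034,-0.0055,0,-0.0094],[0,0,0,0,0,0],[0,0,0,0,0,0]]])

```text
clock: 1.58
eef_pos: [0.4379, -0.3082, 0.2]
eef_rot: [-180.0, 0.0, 10.7]
wrist_force: [-0.0, 0.3, -0.6]
gripper_width: 0.0881
```

```bash
python3 - <<'E'
from h import *
st(); T=cur(); np.save('pics/w2T.npy',T); im=snap('wrist','w2'); st()
o=im[:,:,::-1]
def crop(x0,y0,x1,y1,k,fn):
    q=cv2.resize(o[y0:y1,x0:x1],None,fx=k,fy=k,interpolation=cv2.INTER_CUBIC)
    for x in range(x0-x0%10+10,x1,10): cv2.putText(q,str(x),((x-x0)*k-8,8),0,.3,(0,0,255)); cv2.line(q,((x-x0)*k,10),((x-x0)*k,14),(0,0,255))
    for y in range(y0-y0%10+10,y1,10): cv2.putText(q,str(y),(0,(y-y0)*k+3),0,.3,(0,0,255))
    cv2.imwrite('pics/'+fn+'.png',q)
crop(210,20,300,210,3,'w2AB'); crop(0,0,220,150,3,'w2T')
E
```

```text
{'clock': 1.58, 'joint_pos': [-47.8, 22.19, 80.47, -0.04, 77.37, 31.54], 'eef_pos': [0.4379, -0.3082, 0.2], 'eef_rot': [-179.99, 0.05, 10.67], 'wrist_force': [-0.02, 0.29, -0.63], 'gripper_width': 0.0881}
{'clock': 1.62, 'joint_pos': [-47.8, 22.19, 80.46, -0.04, 77.37, 31.54], 'eef_pos': [0.4379, -0.3082, 0.2], 'eef_rot': [-180.0, 0.05, 10.67], 'wrist_force': [-0.48, 0.45, 1.11], 'gripper_width': 0.0881}
```

View pics/w2AB.png

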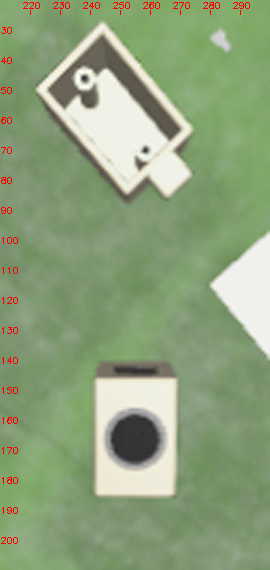

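View pics/w2T.png

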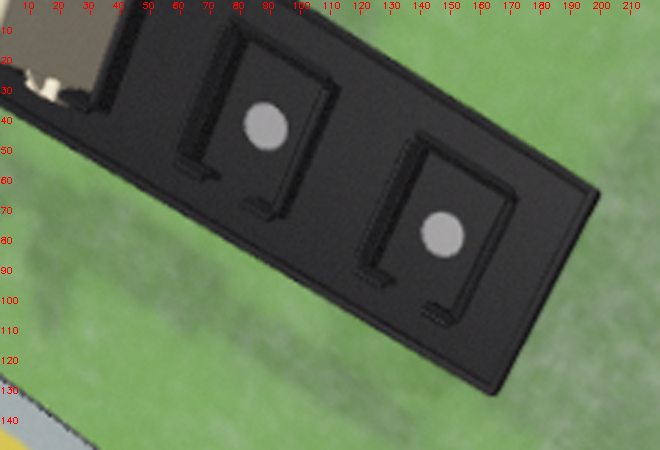

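```bash
python3 - <<'E'
from h import *
im=np.load('pics/w2.npy')
P=lambda L,z:np.array([onz('wrist',p,z) for p in L])
B=P([(241.7,145.7),(268.7,145.7),(269,185.3),(241.7,185.3)],.052)
A=P([(244,27.3),(274,62.7),(252.7,86.7),(222.3,50)],.052)
for n,q in zip('AB',(A,B)):
    print(n,q.mean(0).round(4),[round(float(np.linalg.norm(q[i]-q[i-1])),4) for i in range(4)],[round(float(np.degrees(np.arctan2(*(q[i]-q[i-1])[[1,0]]))),1) for i in range(4)])
for x,y in((89,42),(147,78)):
    w=im[y-10:y+11,x-10:x+11].mean(2)>100; ys,xs=np.nonzero(w); p=(xs.mean()+x-10,ys.mean()+y-10); print('disc',p,len(xs),onz('wrist',p,.005).round(4))
print('win',onz('wrist',(255,166.3),.052))
print('tabA',onz('wrist',(210+176/3,20+182/3),.052))
E
```

```text
A [ 0.5603 -0.2794  0.052 ] [0.0288, 0.0424, 0.0302, 0.0444] [-36.3, -126.5, 147.5, 51.7]
B [ 0.4563 -0.3059  0.052 ] [0.0432, 0.0283, 0.0432, 0.0299] [9.9, -79.4, -168.0, 100.6]
disc (np.float64(88.2057142857143), np.float64(41.58857142857143)) 175 [ 0.5526 -0.0972  0.005 ]
disc (np.float64(147.1676646706587), np.float64(77.74850299401197)) 167 [ 0.5255 -0.1669  0.005 ]
win [ 0.45585662 -0.30569772  0.052     ]
tabA [ 0.54279999 -0.30297391  0.052     ]
```

```bash
python3 - <<'E'
from h import *
T=rows(tcp([.456,-.3057,.12],10.7)); rows(tcp([.456,-.3057,.036],10.7),T)
E
```

```text
3 x [0.0061, 0.0003, 0.0329, -0.0, 0.0003, -0.0002]
2 x [0.0, 0.0, 0.042, 0.0, 0.0, -0.0]
```

Call:
send_rows(targets=[[[0.0061,0.0003,0.0329,0,0,0],[0.0061,0.0003,0.0329,0,0,0],[0.0061,0.0003,0.0329,0,0,0],[0,0,0.03,0,0,0],[0,0,0.03,0,0,0],[0,0,0.01,0,0,0],[0,0,0,0,0,0]]])

```text
clock: 2.5
eef_pos: [0.4553, -0.31, 0.0286]
eef_rot: [179.7, -0.1, 10.3]
wrist_force: [-0.0, -0.6, 0.3]
gripper_width: 0.0881
```

```bash
python3 - <<'E'
from h import *
st(); rows(tcp([.456,-.3057,.036],10.7))
E
```

```text
{'clock': 2.5, 'joint_pos': [-46.54, 35.56, 90.16, -0.06, 54.01, 33.16], 'eef_pos': [0.4553, -0.31, 0.0286], 'eef_rot': [179.75, -0.11, 10.34], 'wrist_force': [-0.01, -0.58, 0.31], 'gripper_width': 0.0881}
1 x [0.0014, -0.0041, 0.0112, 0.0044, -0.0018, -0.0064]
```

Call:
send_rows(targets=[[[0.0014,-0.0041,0.0112,0.0044,-0.0018,-0.0064],[0,0,0,0,0,0]]])

```text
clock: 2.75
eef_pos: [0.4566, -0.3062, 0.0183]
eef_rot: [179.9, -0.1, 10.7]
wrist_force: [-0.2, 0.4, 0.6]
gripper_width: 0.0881
```

```bash
python3 - <<'E'
from h import *
st(); rows(tcp([.456,-.3057,.036],10.7))
E
```

```text
{'clock': 2.75, 'joint_pos': [-46.19, 36.42, 90.72, 0.01, 52.71, 33.09], 'eef_pos': [0.4566, -0.3062, 0.0183], 'eef_rot': [179.87, -0.09, 10.71], 'wrist_force': [-0.18, 0.4, 0.61], 'gripper_width': 0.0881}
1 x [-0.0005, -0.0006, 0.001, 0.0022, -0.0015, 0.0002]
```

Close the gripper. The force readings will show when it holds.

Call:
send_rows(targets=[[[-0.0005,-0.0006,0.001,0.002,-0.0015,0],[0,0,0,0,0,0],[0,0,0,0,0,0],[0,0,0,0,0,0],[0,0,0,0,0,0],[0,0,0,0,0,0]]], claw=-1, force=25)

```text
clock: 3.5
eef_pos: [0.4564, -0.3061, 0.0185]
eef_rot: [179.9, -0.1, 10.7]
wrist_force: [-0.5, 0.9, -0.1]
gripper_width: 0.0301
```

```bash
python3 - <<'E'
from h import *
st()
E
```

```text
{'clock': 3.5, 'joint_pos': [-46.19, 36.39, 90.73, -0.01, 52.74, 33.09], 'eef_pos': [0.4564, -0.3061, 0.0185], 'eef_rot': [179.88, -0.07, 10.72], 'wrist_force': [-0.49, 0.91, -0.05], 'gripper_width': 0.0301}
```

```bash
python3 - <<'E'
from h import *
c,s=np.cos(np.radians(-21)),np.sin(np.radians(-21))
up=cur(); up[2,3]=.12; rows(up); rows(pose([.5518-.025*c,-.0978-.025*s,.14],-21),up)
E
```

```text
3 x [0.0, 0.0001, -0.0338, -0.0, 0.0, -0.0]
6 x [0.0106, -0.0371, -0.0034, 0.0003, -0.0003, 0.0923]
```

Call:
send_rows(targets=[[[0,0,-0.034,0,0,0],[0,0,-0.034,0,0,0],[0,0,-0.034,0,0,0],[0.0106,-0.0371,-0.0034,0,0,0.0923],[0.0106,-0.0371,-0.0034,0,0,0.0923],[0.0106,-0.0371,-0.0034,0,0,0.0923],[0.0106,-0.0371,-0.0034,0,0,0.0923],[0.0106,-0.0371,-0.0034,0,0,0.0923],[0.0106,-0.0371,-0.0034,0,0,0.0923],[0,0,0,0,0,0],[0,0,0,0,0,0]]])

```text
clock: 4.88
eef_pos: [0.531, -0.0836, 0.1439]
eef_rot: [180.0, -0.0, -22.1]
wrist_force: [-0.3, 0.3, 0.0]
gripper_width: 0.0297
```

```bash
python3 - <<'E'
from h import *
st(); np.save('pics/w3T.npy',cur()); im=snap('wrist','w3',k=1.5); st()
E
```

```text
{'clock': 4.88, 'joint_pos': [-21.56, 25.67, 85.0, -0.02, 69.32, 90.54], 'eef_pos': [0.531, -0.0836, 0.1439], 'eef_rot': [179.98, -0.01, -22.1], 'wrist_force': [-0.29, 0.32, 0.04], 'gripper_width': 0.0297}
{'clock': 4.92, 'joint_pos': [-21.58, 25.67, 85.01, -0.01, 69.32, 90.56], 'eef_pos': [0.531, -0.0837, 0.1439], 'eef_rot': [179.99, -0.01, -22.13], 'wrist_force': [0.47, 0.07, -1.09], 'gripper_width': 0.0297}
```

View pics/w3.png

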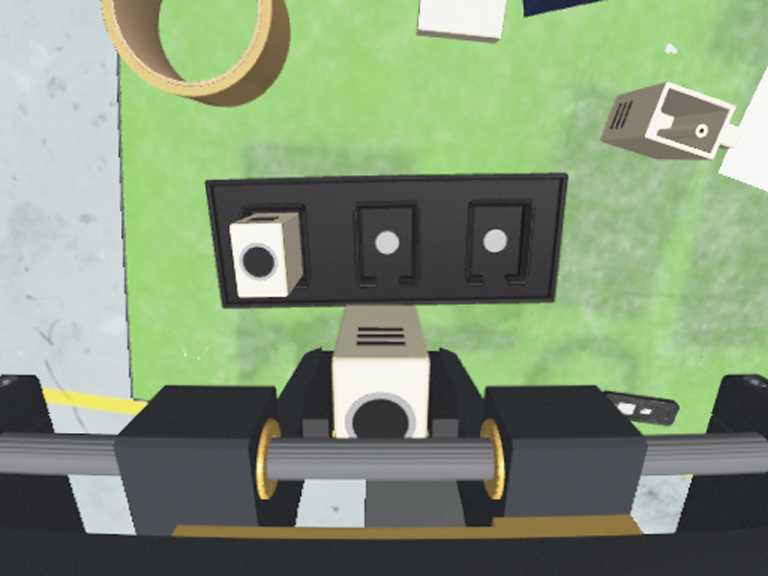

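The held housing shows at the bottom, with its window at (381,417). Pocket 2's disc is at (387,242), pocket 3's at (495,240), and the loaded housing's window at (259,262).

```bash
python3 - <<'E'
from h import *
im=np.load('pics/w3.npy'); T=cur(); D=[]
for x,y in((258,161),(330,160)):
    w=im[y-13:y+14,x-13:x+14].mean(2)>100; ys,xs=np.nonzero(w); p=(xs.mean()+x-13,ys.mean()+y-13); q=onz('wrist',p,.005); D.append(q); print('disc',p,len(xs),q.round(4))
d=D[0]-D[1]; print(np.linalg.norm(d),np.degrees(np.arctan2(d[1],d[0]))-90)
# tray edge corners at rim z=.01
C=np.array([onz('wrist',np.array(p)/1.5,.010) for p in((207,181),(568,174),(555,301),(224,307))]); print(C.mean(0))
for i in range(4): e=C[i]-C[i-1]; print(np.linalg.norm(e).round(4),np.degrees(np.arctan2(e[1],e[0])).round(1))
Ti=np.linalg.inv(T)
print('loaded win',onz('wrist',np.array((259,261.5))/1.5,.057))
e=np.array([[334,357],[429,357]])/1.5
for p in e: q=onz('wrist',p,.1774); print('held edge tool',(Ti@np.r_[q,1]).round(4))
E
```

```text
disc (np.float64(257.6067961165049), np.float64(161.32038834951456)) 206 [ 0.5526 -0.0964  0.005 ]
disc (np.float64(329.608040201005), np.float64(160.04522613065328)) 199 [ 0.5257 -0.1661  0.005 ]
0.07464496261698018 -21.08948269362982
[ 0.55222155 -0.09765621  0.01      ]
0.0874 -21.1
0.2359 -111.1
0.0875 159.3
0.2365 68.9
loaded win [ 0.57915673 -0.02754855  0.057     ]
held edge tool [ 0.023  -0.0146 -0.0335  1.    ]
held edge tool [ 0.0229  0.0135 -0.0335  1.    ]
```

```bash
python3 - <<'E'
from h import *
T=rows(pose([.5513,-.0973,.06],-21.1))
E
```

```text
2 x [0.012, 0.0025, 0.042, 0.0001, -0.0001, -0.009]
```

Call:
send_rows(targets=[[[0.012,0.0025,0.035,0,0,-0.009],[0.012,0.0025,0.035,0,0,-0.009],[0,0,0.014,0,0,0],[0,0,0,0,0,0],[0,0,0,0,0,0]]])

```text
clock: 5.55
eef_pos: [0.5508, -0.1014, 0.0598]
eef_rot: [180.0, -0.2, -21.3]
wrist_force: [0.4, -0.2, 0.3]
gripper_width: 0.0301
```

```bash
python3 - <<'E'
from h import *
st(); T=rows(pose([.5513,-.0973,.06],-21.1)); T=rows(pose([.5513,-.0973,.05],-21.1))
E
```

```text
{'clock': 5.55, 'joint_pos': [-22.53, 33.64, 87.0, -0.04, 59.2, 88.75], 'eef_pos': [0.5508, -0.1014, 0.0598], 'eef_rot': [179.96, -0.16, -21.25], 'wrist_force': [0.36, -0.24, 0.27], 'gripper_width': 0.0301}
1 x [-0.001, -0.004, -0.0002, 0.0006, -0.0028, -0.0027]
1 x [-0.001, -0.004, 0.0098, 0.0006, -0.0028, -0.0027]
```

Call:
send_rows(targets=[[[-0.001,-0.004,0.005,0.0006,-0.0028,-0.0027],[0,0,0.004,0,0,0],[0,0,0,0,0,0]]])

```text
clock: 5.92
eef_pos: [0.5517, -0.0969, 0.0522]
eef_rot: [180.0, -0.2, -21.1]
wrist_force: [-0.9, -0.6, -0.8]
gripper_width: 0.0302
```

```bash
python3 - <<'E'
from h import *
st(); T=rows(pose([.5513,-.0973,.044],-21.1)); snap('wrist','w4',k=1.5); snap('scene','s4',crop=(130,130,330,280),k=4)
E
```

```text
{'clock': 5.92, 'joint_pos': [-22.07, 34.26, 87.39, 0.0, 58.18, 88.99], 'eef_pos': [0.5517, -0.0969, 0.0522], 'eef_rot': [180.0, -0.17, -21.06], 'wrist_force': [-0.86, -0.64, -0.84], 'gripper_width': 0.0302}
1 x [-0.0003, 0.0005, 0.0082, -0.0, -0.003, 0.0007]
```

View pics/w4.png

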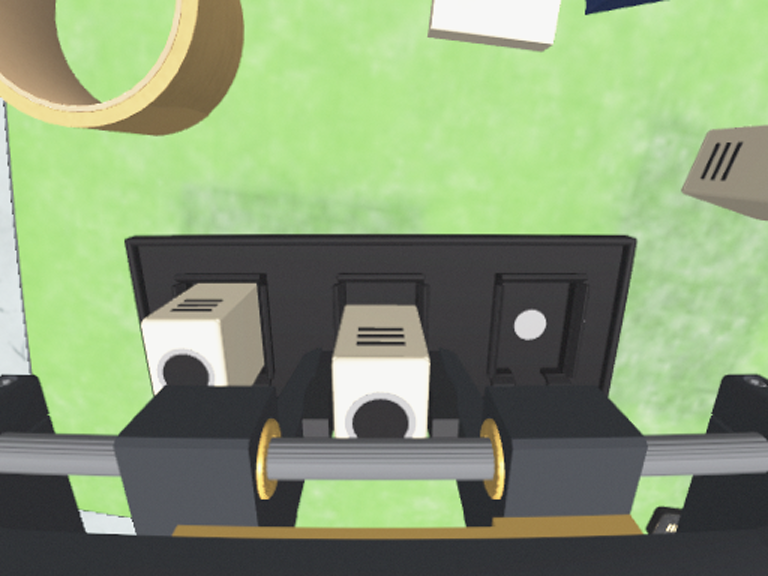

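View pics/s4.png

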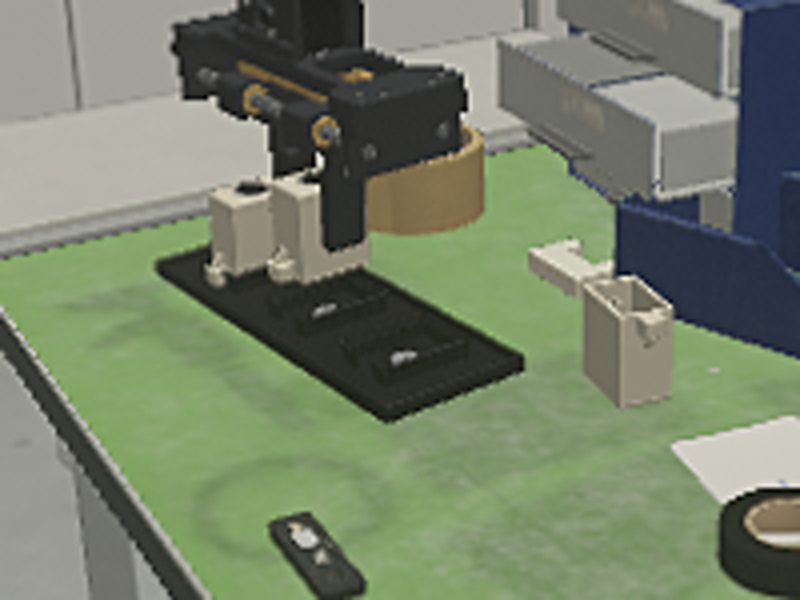

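Laterally aligned: the pocket's outer edges span columns 337–428 and the housing is centred at 381. Lowering gently.

Call:
send_rows(targets=[[[-0.0003,0.0005,0.008,0,-0.003,0.0007],[0,0,0.006,0,0,0],[0,0,0.006,0,0,0],[0,0,0.003,0,0,0],[0,0,0,0,0,0]]])

```text
clock: 6.65
eef_pos: [0.5513, -0.0974, 0.0273]
eef_rot: [-180.0, 0.0, -21.1]
wrist_force: [-0.6, 0.2, -0.8]
gripper_width: 0.0297
```

```bash
python3 - <<'E'
from h import *
st(); T=rows(pose([.5513,-.0973,.0235],-21.1))
E
```

```text
{'clock': 6.65, 'joint_pos': [-22.14, 36.38, 88.5, 0.0, 55.16, 88.98], 'eef_pos': [0.5513, -0.0974, 0.0273], 'eef_rot': [-180.0, 0.03, -21.12], 'wrist_force': [-0.56, 0.17, -0.83], 'gripper_width': 0.0297}
1 x [0.0, -0.0001, 0.0038, -0.0, 0.0006, -0.0003]
```

No contact force with the base 4 mm above the floor, so it is inside the walls. Setting down.

Call:
send_rows(targets=[[[0,0,0.0025,0,0,0],[0,0,0.002,0,0,0],[0,0,0,0,0,0]]])

```text
clock: 7.02
eef_pos: [0.5515, -0.0975, 0.0237]
eef_rot: [180.0, -0.0, -21.1]
wrist_force: [-0.4, 0.2, 0.5]
gripper_width: 0.0301
```

Call:
send_rows(targets=[[[0,0,0,0,0,0],[0,0,0,0,0,0],[0,0,0,0,0,0]]], claw=-0.05)

```text
clock: 7.4
eef_pos: [0.5517, -0.0975, 0.0237]
eef_rot: [180.0, -0.1, -21.1]
wrist_force: [-0.3, 0.4, -0.4]
gripper_width: 0.042
```

```bash
python3 - <<'E'
from h import *
st()
E
```

```text
{'clock': 7.4, 'joint_pos': [-22.13, 36.7, 88.66, -0.0, 54.58, 88.98], 'eef_pos': [0.5517, -0.0975, 0.0237], 'eef_rot': [180.0, -0.07, -21.11], 'wrist_force': [-0.28, 0.42, -0.42], 'gripper_width': 0.042}
```

```bash
python3 - <<'E'
from h import *
up=cur(); up[2,3]=.14; rows(up); c,s=np.cos(np.radians(53)),np.sin(np.radians(53))
rows(pose([.5595-.02*c,-.280-.02*s,.18],53),up)
E
```

```text
3 x [0.0, 0.0, -0.0388, 0.0, 0.0, -0.0]
9 x [-0.0053, 0.023, -0.0044, 0.0001, -0.0001, -0.1437]
```

Call:
send_rows(targets=[[[0,0,-0.0388,0,0,0],[0,0,-0.0388,0,0,0],[0,0,-0.0388,0,0,0],[0,0,0,0,0,0]]])

```text
clock: 7.9
eef_pos: [0.5514, -0.0975, 0.143]
eef_rot: [-180.0, 0.0, -21.1]
wrist_force: [-0.6, 0.2, -0.5]
gripper_width: 0.0419
```

```bash
python3 - <<'E'
from h import *
st(); snap('wrist','w5',k=1.5); snap('scene','s5',crop=(130,130,330,280),k=4)
E
```

```text
{'clock': 7.9, 'joint_pos': [-22.14, 27.74, 81.42, 0.0, 70.86, 88.98], 'eef_pos': [0.5514, -0.0975, 0.143], 'eef_rot': [-180.0, 0.01, -21.12], 'wrist_force': [-0.55, 0.23, -0.53], 'gripper_width': 0.0419}
```

View pics/w5.png

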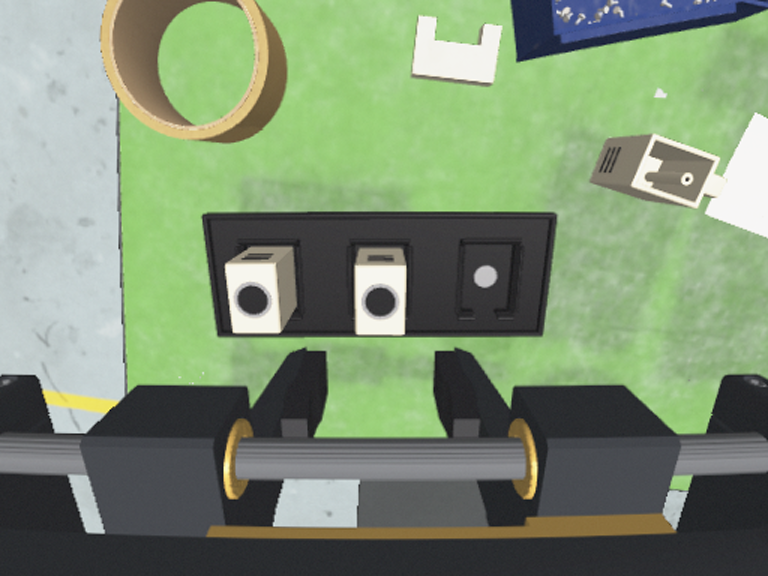

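View pics/s5.png

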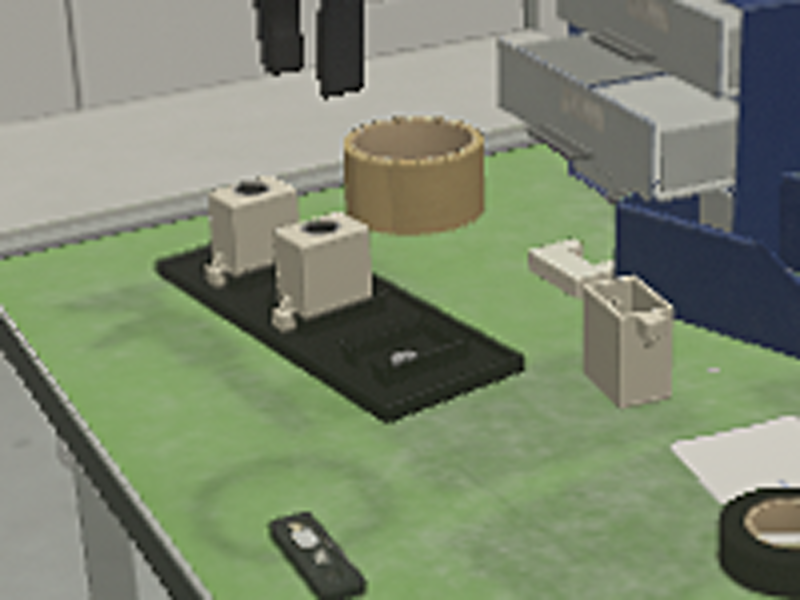

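B is seated in pocket 2. Its crown lines up with the loaded housing's (bottom edges both near row 334) and its tab is in the notch. Next, A.

Call:
send_rows(targets=[[[-0.0053,0.023,-0.0044,0,0,-0.1437],[-0.0053,0.023,-0.0044,0,0,-0.1437],[-0.0053,0.023,-0.0044,0,0,-0.1437],[-0.0053,0.023,-0.0044,0,0,-0.1437],[-0.0053,0.023,-0.0044,0,0,-0.1437],[-0.0053,0.023,-0.0044,0,0,-0.1437],[-0.0053,0.023,-0.0044,0,0,-0.1437],[-0.0053,0.023,-0.0044,0,0,-0.1437],[-0.0053,0.023,-0.0044,0,0,-0.1437],[0,0,0,0,0,0],[0,0,0,0,0,0]]], claw=0.3)

```text
clock: 9.38
eef_pos: [0.5442, -0.2967, 0.1605]
eef_rot: [-177.8, 0.1, 55.2]
wrist_force: [0.3, 0.5, -1.0]
gripper_width: 0.0572
```

```bash
python3 - <<'E'
from h import *
st(); np.save('pics/w6T.npy',cur()); snap('wrist','w6',k=1.5)
E
```

```text
{'clock': 9.38, 'joint_pos': [-39.42, 33.22, 67.96, -0.26, 81.01, -4.6], 'eef_pos': [0.5442, -0.2967, 0.1605], 'eef_rot': [-177.79, 0.08, 55.22], 'wrist_force': [0.34, 0.45, -0.96], 'gripper_width': 0.0572}
```

View pics/w6.png

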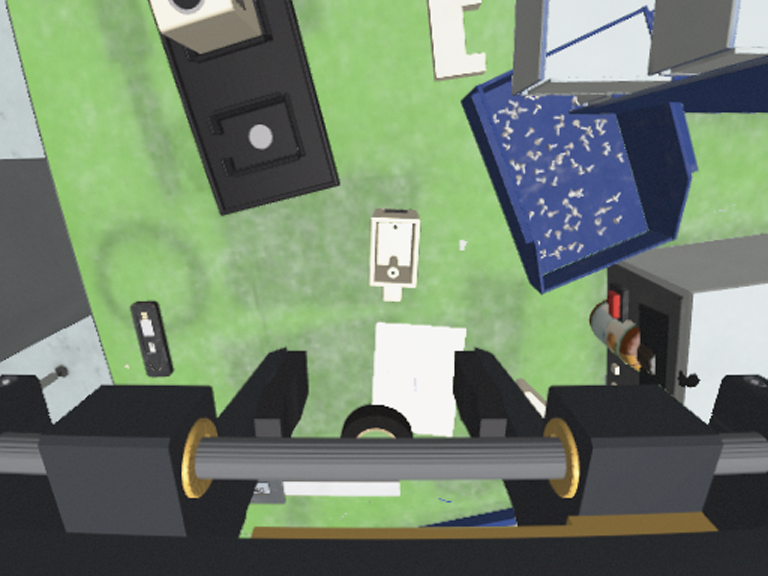

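A's rim shows at about (371–420, 218–286), nearly square to the tool, with its tab at (393,294). I'll zoom in.

```bash
python3 - <<'E'
from h import *
im=np.load('pics/w6.npy')[:,:,::-1]; x0,y0,x1,y1,k=235,130,295,210,8
q=cv2.resize(im[y0:y1,x0:x1],None,fx=k,fy=k,interpolation=cv2.INTER_CUBIC)
for x in range(240,x1,10): cv2.line(q,((x-x0)*k,0),((x-x0)*k,8),(0,0,255),2)
for y in range(130,y1,10): cv2.line(q,(0,(y-y0)*k),(8,(y-y0)*k),(0,0,255),2)
cv2.imwrite('pics/w6A.png',q)
E
```

```text
(no output)
```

View pics/w6A.png

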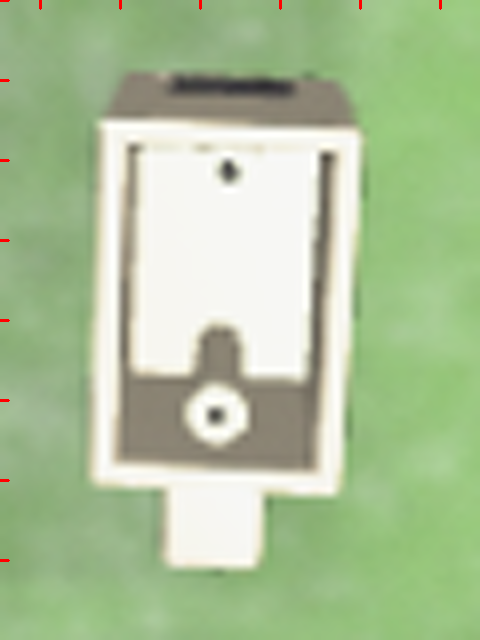

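```bash
python3 - <<'E'
from h import *
st()
A=np.array([onz('wrist',p,.052) for p in [(247.4,145.1),(280.25,146.1),(277.75,191.9),(246.5,190.6)]])
q=A; print(q.mean(0).round(4),[round(float(np.linalg.norm(q[i]-q[i-1])),4) for i in range(4)],[round(float(np.degrees(np.arctan2(*(q[i]-q[i-1])[[1,0]]))),1) for i in range(4)])
t=np.array([onz('wrist',(235+p[0]/8,130+p[1]/8),.052) for p in((163,565),(262,568))]).mean(0); e=A.mean(0)-t; print(t,np.degrees(np.arctan2(e[1],e[0])),np.linalg.norm(e))
yaw=np.radians(52.7); a=np.array([np.cos(yaw),np.sin(yaw),0])
C=A.mean(0)-a*.001; C[2]=0
print('C',C)
E
```

```text
{'clock': 9.43, 'joint_pos': [-39.42, 33.21, 67.96, -0.27, 81.02, -4.62], 'eef_pos': [0.5442, -0.2967, 0.1605], 'eef_rot': [-177.79, 0.08, 55.25], 'wrist_force': [0.82, -0.02, -0.74], 'gripper_width': 0.0571}
[ 0.5616 -0.2789  0.052 ] [0.0432, 0.0298, 0.0434, 0.0298] [53.7, -36.2, -126.3, 143.4]
[ 0.5429143  -0.30399588  0.052     ] 53.3565682560491 0.03130212819302334
C [ 0.56099047 -0.27967562  0.        ]
```

```bash
python3 - <<'E'
from h import *
print('tape',onz('top',(565/1.5,343/1.5),.019))
y=np.radians(53.5); a=np.array([np.cos(y),np.sin(y),0])
g=np.array([.5607,-.2800,.028])-.004*a
T=tcp(g,53.5,-50); P=T.copy(); P[:3,3]-=.09*T[:3,2]; print(P[:3,3],T[:3,3])
rows(P,rot=.16)
E
```

```text
tape [ 0.45145564 -0.41297314  0.019     ]
[ 0.5258321  -0.32712126  0.07383076] [ 0.56684156 -0.27170015  0.01597987]
6 x [-0.011, 0.0007, 0.0118, -0.0082, 0.1458, 0.002]
```

Call:
send_rows(targets=[[[-0.011,0.0007,0.0118,-0.0082,0.1458,0.002],[-0.011,0.0007,0.0118,-0.0082,0.1458,0.002],[-0.011,0.0007,0.0118,-0.0082,0.1458,0.002],[-0.011,0.0007,0.0118,-0.0082,0.1458,0.002],[-0.011,0.0007,0.0118,-0.0082,0.1458,0.002],[-0.011,0.0007,0.0118,-0.0082,0.1458,0.002],[0,0,0,0,0,0],[0,0,0,0,0,0]]])

```text
clock: 10.42
eef_pos: [0.5262, -0.321, 0.0732]
eef_rot: [-179.6, -51.4, 52.7]
wrist_force: [0.1, 0.2, 0.7]
gripper_width: 0.0572
```

```bash
cat >> h.py <<'E'
def A1(back=0,x=-.004,z=.028,lean=-50,c=(.5607,-.2800),yw=53.5):
    y=np.radians(yw); a=np.array([np.cos(y),np.sin(y),0])
    T=tcp(np.array([c[0],c[1],z])+x*a,yw,lean); T[:3,3]-=back*T[:3,2]; return T
E
python3 - <<'E'
from h import *
st(); rows(A1(.09)); rows(A1(.02)); snap('scene','s7',k=1.5)
E
```

```text
{'clock': 10.42, 'joint_pos': [-60.17, 45.23, 78.14, 46.03, 85.12, -39.39], 'eef_pos': [0.5262, -0.321, 0.0732], 'eef_rot': [-179.63, -51.36, 52.7], 'wrist_force': [0.14, 0.25, 0.71], 'gripper_width': 0.0572}
1 x [-0.0027, 0.0034, -0.0044, 0.0043, -0.0237, -0.0088]
2 x [-0.002, 0.0016, 0.0328, 0.0021, -0.0119, -0.0044]
```

View pics/s7.png

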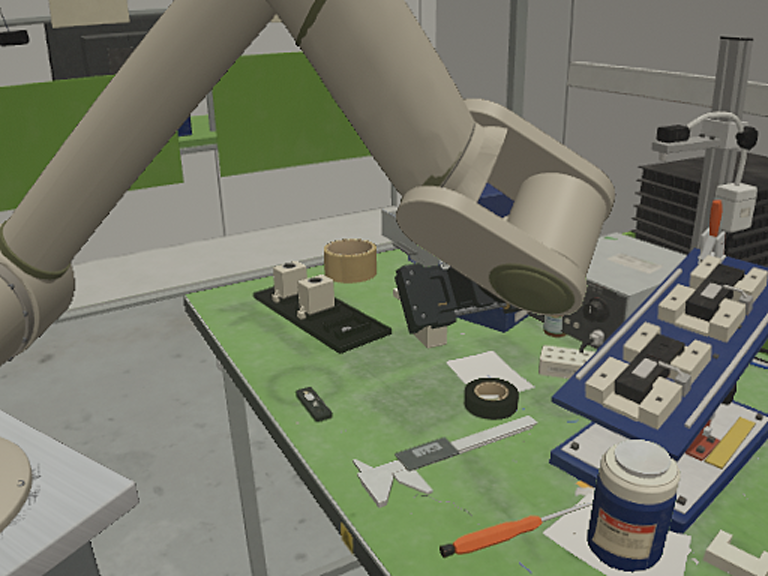

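The arm leans as planned. The wrist is clear of the tilted blue panel and the tape. Approaching A.

Call:
send_rows(targets=[[[-0.0027,0.0034,-0.0044,0.0043,-0.0237,-0.0088],[0,0,0.03,0,0,0],[0,0,0.03,0,0,0],[0,0,0,0,0,0]]])

```text
clock: 10.98
eef_pos: [0.5559, -0.29, 0.039]
eef_rot: [179.1, -49.3, 54.5]
wrist_force: [-1.1, -1.4, 0.1]
gripper_width: 0.0577
```

```bash
python3 - <<'E'
from h import *
st(); rows(A1(.02)); rows(A1(0)); snap('scene','s8',crop=(230,130,450,295),k=3.6)
E
```

```text
{'clock': 10.98, 'joint_pos': [-55.79, 47.32, 79.39, 46.89, 79.04, -40.24], 'eef_pos': [0.5559, -0.29, 0.039], 'eef_rot': [179.15, -49.34, 54.45], 'wrist_force': [-1.06, -1.37, 0.08], 'gripper_width': 0.0577}
1 x [-0.0039, -0.0022, 0.0111, 0.0022, 0.0115, 0.0108]
1 x [-0.0036, -0.0022, 0.0311, 0.0022, 0.0115, 0.0108]
```

View pics/s8.png

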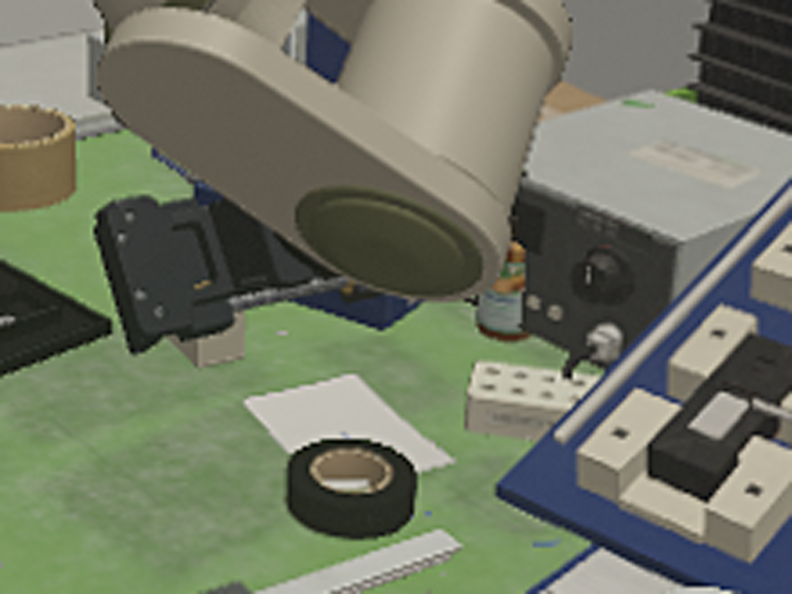

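```bash
python3 - <<'E'
from h import *
for p in((418,205),(522,215),(526,148)): print(onz('top',np.array(p)/1.5,.05).round(3))
for p in((605,270),(573,242)): print(onz('top',np.array(p)/1.5,.03).round(3))
E
```

```text
[ 0.633 -0.229  0.05 ]
[ 0.615 -0.363  0.05 ]
[ 0.707 -0.374  0.05 ]
[ 0.544 -0.469  0.03 ]
[ 0.582 -0.43   0.03 ]
```

The gripper body's right end would come within a few mm of the bin's near corner (0.615, −0.363). I'll grasp higher (z 36 mm) with 45° lean, so it stays above the bin.

```bash
python3 - <<'E'
from h import *
T=A1(.025,z=.036,lean=-45); rows(T); rows(A1(0,z=.036,lean=-45),T)
E
```

```text
1 x [0.0027, -0.0028, 0.0022, 0.0048, -0.0754, 0.0115]
1 x [-0.0, -0.0, 0.025, -0.0, -0.0, 0.0]
```

Call:
send_rows(targets=[[[0.0027,-0.0028,0.0022,0.0048,-0.0754,0.0115],[0,0,0.01,0,0,0],[0,0,0.01,0,0,0],[0,0,0,0,0,0]]])

```text
clock: 11.52
eef_pos: [0.5644, -0.2781, 0.0281]
eef_rot: [179.6, -44.8, 53.7]
wrist_force: [0.2, -0.6, -0.1]
gripper_width: 0.0577
```

```bash
python3 - <<'E'
from h import *
st(); rows(A1(0,z=.036,lean=-45))
E
```

```text
{'clock': 11.52, 'joint_pos': [-53.33, 46.74, 80.1, 44.55, 74.61, -37.66], 'eef_pos': [0.5644, -0.2781, 0.0281], 'eef_rot': [179.58, -44.85, 53.7], 'wrist_force': [0.22, -0.56, -0.11], 'gripper_width': 0.0577}
1 x [0.0001, -0.0019, 0.0077, 0.0047, 0.0026, 0.0025]
```

Call:
send_rows(targets=[[[0.0001,-0.0019,0.0077,0.0047,0.0026,0.0025],[0,0,0,0,0,0]]])

```text
clock: 11.78
eef_pos: [0.5661, -0.2727, 0.022]
eef_rot: [-179.9, -45.1, 53.4]
wrist_force: [0.2, -1.0, -0.5]
gripper_width: 0.0572
```

Call:
send_rows(targets=[[[0,0,0,0,0,0],[0,0,0,0,0,0],[0,0,0,0,0,0],[0,0,0,0,0,0],[0,0,0,0,0,0]]], claw=-1, force=25)

```text
clock: 12.4
eef_pos: [0.566, -0.2731, 0.0221]
eef_rot: [-180.0, -45.0, 53.4]
wrist_force: [0.4, -0.8, -0.9]
gripper_width: 0.0296
```

```bash
python3 - <<'E'
from h import *
st(); rows(A1(0,z=.036,lean=-45)); np.save('pics/g1T.npy',cur()); snap('wrist','w9',k=1.5)
E
```

```text
{'clock': 12.4, 'joint_pos': [-52.95, 47.25, 80.44, 44.88, 74.13, -37.85], 'eef_pos': [0.566, -0.2731, 0.0221], 'eef_rot': [-179.95, -45.05, 53.41], 'wrist_force': [0.4, -0.79, -0.88], 'gripper_width': 0.0296}
1 x [0.0009, -0.0002, -0.0001, 0.0002, -0.0008, -0.0011]
```

View pics/w9.png

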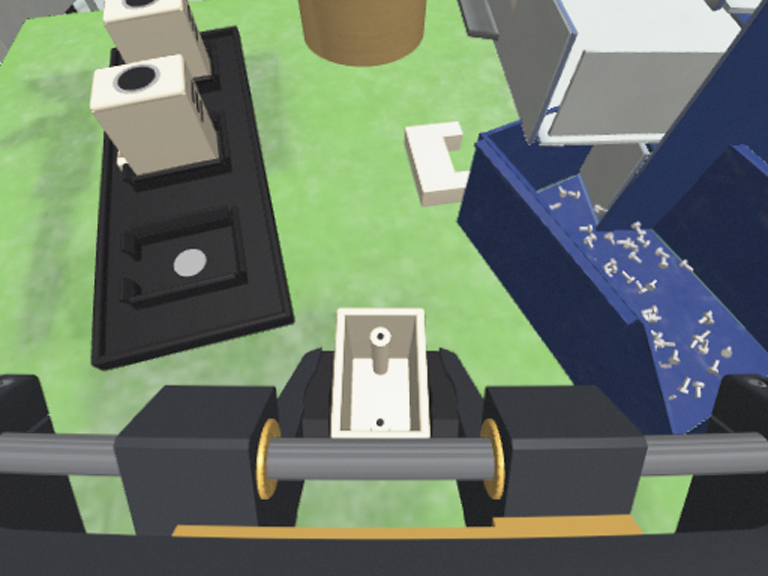

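Gripped (29.6 mm), with the tab between the fingers. Next: lift, roll 90° about the jaw axis and lay it on its +x face.

```bash
cat >> h.py <<'E'
def H(c,x,z):
    T=np.eye(4); x=np.array(x,float); z=np.array(z,float); T[:3,:3]=np.c_[x,np.cross(z,x),z]; T[:3,3]=c; return T
def az(d): d=np.radians(d); return np.array([np.cos(d),np.sin(d),0])
UP=np.array([0,0,1.])
E
python3 - <<'E'
from h import *
Tg=np.load('pics/g1T.npy'); a=az(53.5)
# snap centre to jaw mid-plane
y=Tg[:3,1]; C=np.array([.5607,-.28,.026]); C=C-y*((C-Tg[:3,3])@y)
X=np.linalg.inv(H(C,a,-UP))@Tg; np.save('pics/X1.npy',X); print((X[:3,3]*1000).round(1))
up=Tg.copy(); up[2,3]+=.10; rows(up,Tg)
c2=np.array([.50,-.28,.10]); mid=H(c2,-UP,-a)@X
print(Ro.from_matrix(mid[:3,:3]).as_euler('xyz',degrees=True),mid[:3,3])
rows(mid,up,rot=.15)
E
```

```text
[8.7 0.  3.9]
3 x [0.0236, -0.0, -0.0236, -0.0, -0.0, -0.0]
[179.92614552  44.95290961  53.41433611] [ 0.49767134 -0.28315651  0.0912844 ]
11 x [-0.0051, -0.0044, 0.0027, -0.0002, -0.1428, -0.0]
```

Call:
send_rows(targets=[[[0.0236,0,-0.0236,0,0,0],[0.0236,0,-0.0236,0,0,0],[0.0236,0,-0.0236,0,0,0],[0,0,0,0,0,0]]])

```text
clock: 12.95
eef_pos: [0.5658, -0.2731, 0.1244]
eef_rot: [-179.8, -45.1, 53.3]
wrist_force: [-0.5, 0.5, -0.5]
gripper_width: 0.0301
```

Call:
send_rows(targets=[[[-0.0051,-0.0044,0.0027,0,-0.1428,0],[-0.0051,-0.0044,0.0027,0,-0.1428,0],[-0.0051,-0.0044,0.0027,0,-0.1428,0],[-0.0051,-0.0044,0.0027,0,-0.1428,0],[-0.0051,-0.0044,0.0027,0,-0.1428,0],[-0.0051,-0.0044,0.0027,0,-0.1428,0],[0,0,0,0,0,0]]])

```text
clock: 13.82
eef_pos: [0.5282, -0.2726, 0.0884]
eef_rot: [-179.2, 5.4, 53.7]
wrist_force: [-0.1, -0.5, -0.8]
gripper_width: 0.0296
```

```bash
python3 - <<'E'
from h import *
st(); X=np.load('pics/X1.npy')
rows(H([.50,-.28,.10],-UP,-az(53.5))@X,rot=.15); snap('scene','s10',k=1.5)
E
```

```text
{'clock': 13.82, 'joint_pos': [-36.38, 35.04, 78.09, -5.87, 67.81, 2.25], 'eef_pos': [0.5282, -0.2726, 0.0884], 'eef_rot': [-179.17, 5.44, 53.68], 'wrist_force': [-0.14, -0.45, -0.84], 'gripper_width': 0.0296}
5 x [-0.0053, -0.0036, 0.0014, -0.0026, -0.1379, 0.0018]
```

View pics/s10.png

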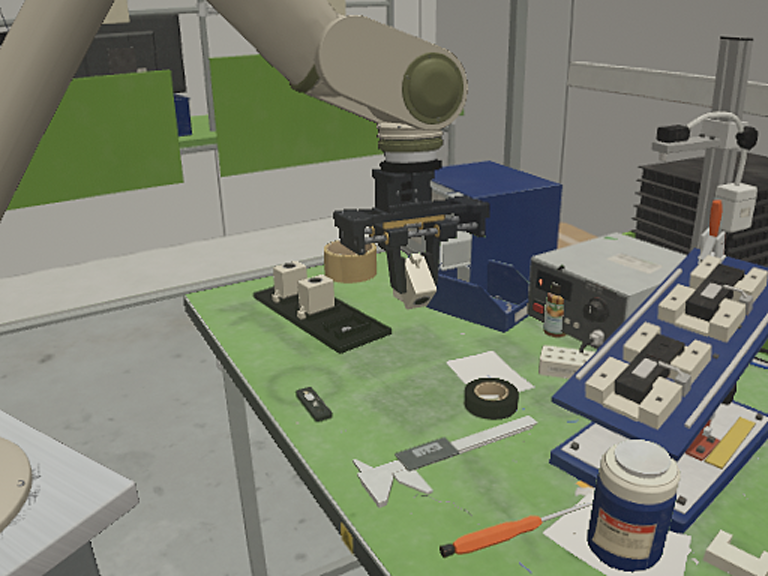

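Half-way through the roll, with the housing held firmly and well clear of everything. I'll continue to 45° the other way.

Call:
send_rows(targets=[[[-0.0053,-0.0036,0.0014,-0.0026,-0.1379,0.0018],[-0.0053,-0.0036,0.0014,-0.0026,-0.1379,0.0018],[-0.0053,-0.0036,0.0014,-0.0026,-0.1379,0.0018],[-0.0053,-0.0036,0.0014,-0.0026,-0.1379,0.0018],[-0.0053,-0.0036,0.0014,-0.0026,-0.1379,0.0018],[0,0,0,0,0,0],[0,0,0,0,0,0]]])

```text
clock: 14.75
eef_pos: [0.4934, -0.2886, 0.0873]
eef_rot: [-179.1, 44.8, 53.4]
wrist_force: [-0.1, -0.9, 0.5]
gripper_width: 0.0301
```

```bash
python3 - <<'E'
from h import *
st(); X=np.load('pics/X1.npy')
T=rows(H([.50,-.28,.06],-UP,-az(53.5))@X,rot=.15); rows(H([.50,-.28,.0225],-UP,-az(53.5))@X,T); snap('scene','s11',k=1.5)
E
```

```text
{'clock': 14.75, 'joint_pos': [-24.88, 41.78, 78.52, -44.77, 77.25, 29.5], 'eef_pos': [0.4934, -0.2886, 0.0873], 'eef_rot': [-179.1, 44.82, 53.38], 'wrist_force': [-0.11, -0.89, 0.47], 'gripper_width': 0.0301}
1 x [0.0303, 0.0005, 0.0206, -0.0176, -0.0023, -0.0005]
1 x [0.0265, -0.0, 0.0265, -0.0, -0.0, -0.0]
```

View pics/s11.png

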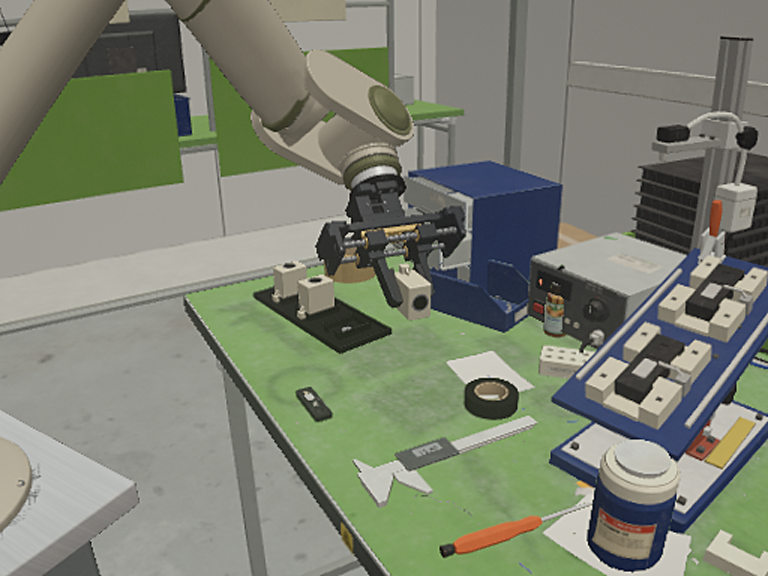

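```bash
python3 - <<'E'
from h import *
for z in(.08,.15,.22): print(z,[onz('top',np.array(p)/1.5,z)[:2].round(3).tolist() for p in((303,92),(345,145),(438,170))])
snap('top','t11',k=1.5); T=cur(); print((T@[0,0,-.3,1]).round(3))
X=np.load('pics/X1.npy')
T=rows(H([.485,-.285,.06],-UP,-az(53.5))@X,rot=.15)
E
```

```text
0.08 [[0.783, -0.084], [0.707, -0.138], [0.669, -0.255]]
0.15 [[0.748, -0.095], [0.679, -0.145], [0.644, -0.252]]
0.22 [[0.713, -0.106], [0.65, -0.151], [0.619, -0.249]]
[ 0.623 -0.122  0.3    1.   ]
1 x [0.0215, -0.0084, 0.03, -0.0171, -0.0009, -0.0011]
```

View pics/t11.png

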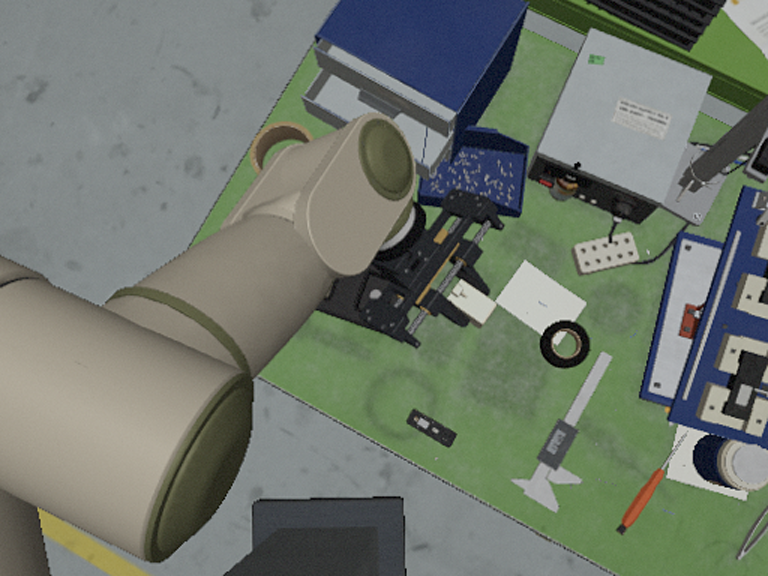

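The wrist cap comes close to the drawers. I'll shift the lay-down spot towards the robot and yaw 20° so the lean points away from the cabinet.

```bash
python3 - <<'E'
from h import *
X=np.load('pics/X1.npy')
T=rows(H([.465,-.285,.09],-UP,-az(73.5))@X,rot=.12); print((T@[0,0,-.3,1]).round(3)); T2=rows(H([.465,-.285,.05],-UP,-az(73.5))@X,T)
E
```

```text
4 x [-0.0014, -0.0064, 0.0037, -0.0659, -0.0006, -0.0621]
[ 0.524 -0.086  0.294  1.   ]
1 x [0.0283, -0.0, 0.0283, 0.0, 0.0, -0.0]
```

Call:
send_rows(targets=[[[-0.0014,-0.0064,0.0037,-0.0659,0,-0.0621],[-0.0014,-0.0064,0.0037,-0.0659,0,-0.0621],[-0.0014,-0.0064,0.0037,-0.0659,0,-0.0621],[-0.0014,-0.0064,0.0037,-0.0659,0,-0.0621],[0,0,0,0,0,0],[0.014,0,0.014,0,0,0],[0.014,0,0.014,0,0,0],[0,0,0,0,0,0]]])

```text
clock: 15.85
eef_pos: [0.4652, -0.2926, 0.0445]
eef_rot: [178.8, 44.4, 72.5]
wrist_force: [0.9, -0.7, 0.0]
gripper_width: 0.0298
```

```bash
python3 - <<'E'
from h import *
st(); X=np.load('pics/X1.npy')
T=rows(H([.465,-.285,.035],-UP,-az(73.5))@X,rot=.12);Hh=cur()@np.linalg.inv(X); print(Hh.round(3)); rows(H([.465,-.285,.023],-UP,-az(73.5))@X,T)
snap('scene','s12',crop=(170,130,370,280),k=4)
E
```

```text
{'clock': 15.85, 'joint_pos': [-26.49, 39.42, 95.87, -59.12, 53.23, 31.52], 'eef_pos': [0.4652, -0.2926, 0.0445], 'eef_rot': [178.83, 44.37, 72.47], 'wrist_force': [0.95, -0.72, 0.03], 'gripper_width': 0.0298}
1 x [0.0151, -0.0027, 0.0107, 0.0075, -0.01, -0.0118]
[[ 0.016  0.958 -0.287  0.466]
 [ 0.006 -0.287 -0.958 -0.289]
 [-1.     0.014 -0.01   0.053]
 [ 0.     0.     0.     1.   ]]
1 x [0.0085, -0.0, 0.0085, 0.0, 0.0, -0.0]
```

View pics/s12.png

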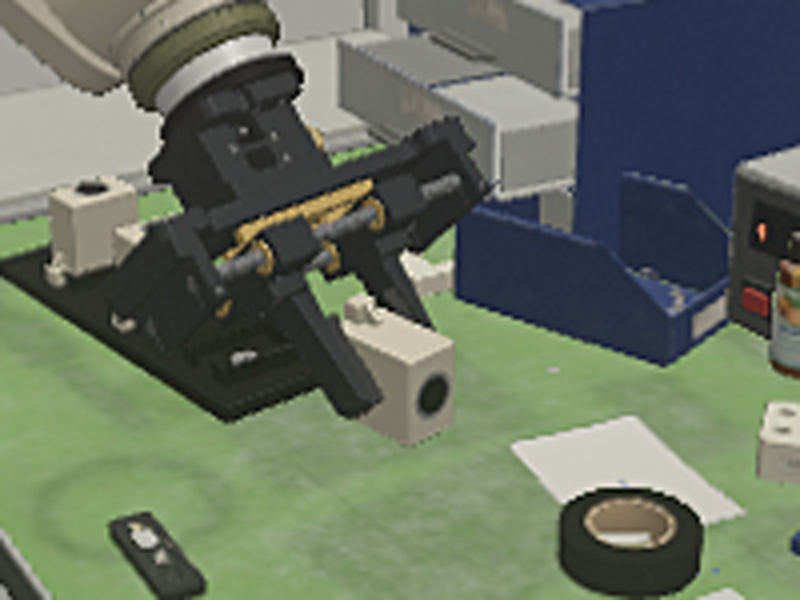

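```bash
python3 - <<'E'
from h import *
X=np.load('pics/X1.npy')
T=rows(H([.465,-.292,.038],-UP,-az(73))@X,rot=.12)
E
```

```text
1 x [0.0088, -0.001, 0.0137, 0.0148, -0.0097, -0.0064]
```

Call:
send_rows(targets=[[[0.0088,-0.001,0.0137,0.0148,-0.0097,-0.0064],[0,0,0,0,0,0],[0,0,0,0,0,0]]])

```text
clock: 16.27
eef_pos: [0.4647, -0.2966, 0.0297]
eef_rot: [179.8, 45.0, 72.7]
wrist_force: [-0.1, -0.1, -0.0]
gripper_width: 0.03
```

```bash
python3 - <<'E'
from h import *
st(); X=np.load('pics/X1.npy');Hh=cur()@np.linalg.inv(X); print(Hh.round(4)); 
T=rows(H([.465,-.292,.025],-UP,-az(73))@X,rot=.12)
E
```

```text
{'clock': 16.27, 'joint_pos': [-26.62, 41.35, 95.66, -60.44, 53.29, 33.22], 'eef_pos': [0.4647, -0.2966, 0.0297], 'eef_rot': [179.79, 45.02, 72.71], 'wrist_force': [-0.08, -0.05, -0.01], 'gripper_width': 0.03}
[[ 0.0013  0.9558 -0.2942  0.4658]
 [-0.0016 -0.2942 -0.9558 -0.2928]
 [-1.      0.0017  0.0011  0.0384]
 [ 0.      0.      0.      1.    ]]
1 x [0.0099, -0.001, 0.0091, -0.0002, 0.0011, -0.0025]
```

Call:
send_rows(targets=[[[0.0095,0,0.0095,0,0,0],[0,0,0,0,0,0],[0.0014,0,0.0014,0,0,0],[0,0,0,0,0,0]]])

```text
clock: 16.77
eef_pos: [0.465, -0.2966, 0.0141]
eef_rot: [179.7, 45.1, 72.7]
wrist_force: [-0.0, 0.5, -0.9]
gripper_width: 0.0298
```

```bash
python3 - <<'E'
from h import *
st(); X=np.load('pics/X1.npy');Hh=cur()@np.linalg.inv(X); print(Hh[:3,3].round(4)); 
E
```

```text
{'clock': 16.77, 'joint_pos': [-26.6, 42.99, 95.98, -61.84, 52.34, 35.48], 'eef_pos': [0.465, -0.2966, 0.0141], 'eef_rot': [179.7, 45.08, 72.67], 'wrist_force': [-0.02, 0.52, -0.93], 'gripper_width': 0.0298}
[ 0.4661 -0.2929  0.0228]
```

Call:
send_rows(targets=[[[0.001,0,0.001,0,0,0],[0,0,0,0,0,0],[0,0,0,0,0,0]]])

```text
clock: 17.15
eef_pos: [0.4652, -0.2967, 0.0143]
eef_rot: [179.6, 45.2, 72.6]
wrist_force: [-0.5, 0.2, 0.3]
gripper_width: 0.03
```

Call:
send_rows(targets=[[[0,0,0,0,0,0],[0,0,0,0,0,0],[0,0,0,0,0,0],[0,0,0,0,0,0],[0,0,0,0,0,0]]], claw=0.3)

```text
clock: 17.77
eef_pos: [0.4651, -0.2968, 0.0139]
eef_rot: [179.6, 45.2, 72.6]
wrist_force: [-1.1, -0.3, 0.6]
gripper_width: 0.0569
```

```bash
python3 - <<'E'
from h import *
st(); T=cur(); 
B=T.copy(); B[:3,3]-=.09*T[:3,2]; rows(B)
snap('scene','s13',crop=(170,130,370,280),k=4)
E
```

```text
{'clock': 17.77, 'joint_pos': [-26.57, 43.05, 95.99, -62.01, 52.36, 35.68], 'eef_pos': [0.4651, -0.2968, 0.0139], 'eef_rot': [179.63, 45.18, 72.62], 'wrist_force': [-1.14, -0.29, 0.61], 'gripper_width': 0.0569}
2 x [0.0, 0.0, -0.045, -0.0, 0.0, -0.0]
```

View pics/s13.png

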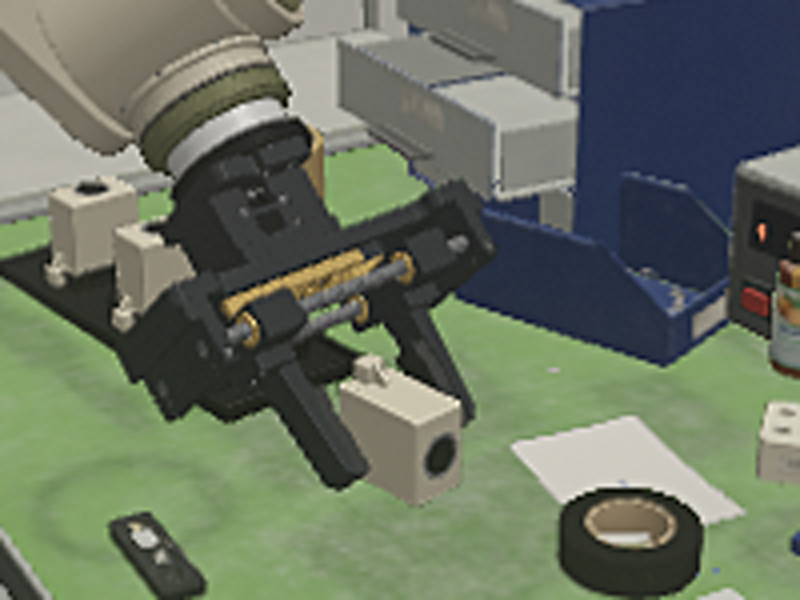

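The housing lies flat on its +x face with the tab up and window (crown) towards the tape. I'll back off and go vertical above it to look.

Call:
send_rows(targets=[[[0,0,-0.045,0,0,0],[0,0,-0.045,0,0,0],[0,0,0,0,0,0]]])

```text
clock: 18.2
eef_pos: [0.4839, -0.2345, 0.0785]
eef_rot: [179.7, 45.1, 72.6]
wrist_force: [-0.1, -0.4, -1.3]
gripper_width: 0.057
```

```bash
python3 - <<'E'
from h import *
st(); a=az(73)
p=np.array([.4663,-.293,.16])-.02*a
rows(pose(p,73))
E
```

```text
{'clock': 18.2, 'joint_pos': [-19.49, 37.03, 92.85, -53.65, 61.57, 29.63], 'eef_pos': [0.4839, -0.2345, 0.0785], 'eef_rot': [179.7, 45.14, 72.6], 'wrist_force': [-0.13, -0.41, -1.29], 'gripper_width': 0.057}
6 x [-0.0186, 0.0001, -0.0063, 0.0004, 0.1313, -0.0007]
```

Call:
send_rows(targets=[[[-0.0186,0,-0.0063,0,0.1313,0],[-0.0186,0,-0.0063,0,0.1313,0],[-0.0186,0,-0.0063,0,0.1313,0],[-0.0186,0,-0.0063,0,0.1313,0],[-0.0186,0,-0.0063,0,0.1313,0],[-0.0186,0,-0.0063,0,0.1313,0],[0,0,0,0,0,0],[0,0,0,0,0,0]]])

```text
clock: 19.2
eef_pos: [0.4539, -0.3198, 0.1529]
eef_rot: [-179.7, -1.3, 72.4]
wrist_force: [0.4, 0.4, 0.4]
gripper_width: 0.0573
```

```bash
python3 - <<'E'
from h import *
st(); np.save('pics/w14T.npy',cur()); im=snap('wrist','w14',k=1.5); im=im[:,:,::-1]
p=proj('wrist',[.4663,-.293,.044]).astype(int); print(p); x0,y0=p[0]-40,p[1]-40;k=7
q=cv2.resize(im[max(y0,0):y0+85,x0:x0+80],None,fx=k,fy=k,interpolation=cv2.INTER_CUBIC); print(x0,max(y0,0)); cv2.imwrite('pics/w14A.png',q)
E
```

```text
{'clock': 19.2, 'joint_pos': [-47.81, 26.97, 80.95, 0.98, 72.98, -30.51], 'eef_pos': [0.4539, -0.3198, 0.1529], 'eef_rot': [-179.69, -1.26, 72.4], 'wrist_force': [0.44, 0.43, 0.42], 'gripper_width': 0.0573}
[258 166]
218 126
```

View pics/w14.png

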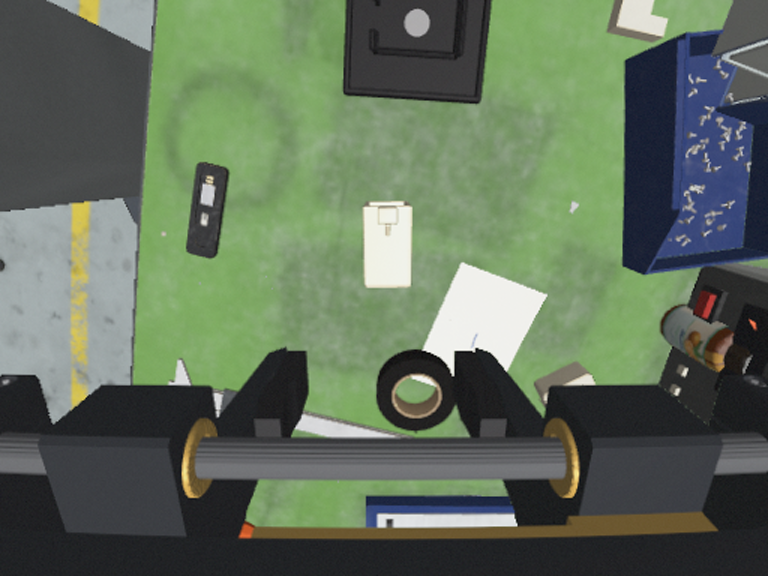

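View pics/w14A.png

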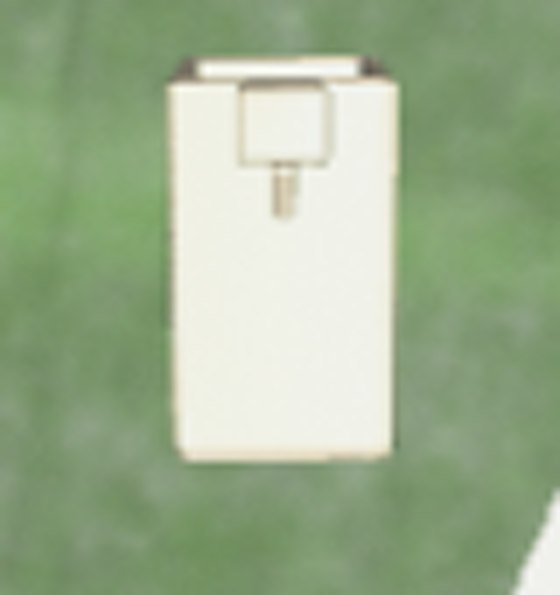

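The laid housing shows squarely (crop corners (168,82), (400,82), (393,455), (182,460)), with the rim towards the tray and tab up.

```bash
python3 - <<'E'
from h import *
q=np.array([onz('wrist',(218+p[0]/7,126+p[1]/7),.044) for p in((168,82),(400,82),(393,455),(182,460))])
print(q.mean(0).round(4),[round(float(np.linalg.norm(q[i]-q[i-1])),4) for i in range(4)],[round(float(np.degrees(np.arctan2(*(q[i]-q[i-1])[[1,0]]))),1) for i in range(4)])
E
```

```text
[ 0.4672 -0.2917  0.044 ] [0.0509, 0.03, 0.0501, 0.0288] [73.9, -17.6, -107.5, 163.9]
```

```bash
cat >> h.py <<'E'
def A2(back=0): return A1(back,x=-.009,z=.026,lean=-45,c=(.4665,-.293),yw=73)
E
python3 - <<'E'
from h import *
T=rows(A2(.09)); print(T[:3,3])
E
```

```text
6 x [-0.0092, 0.0008, 0.0106, -0.0002, 0.1272, -0.0019]
[ 0.44912823 -0.34982049  0.07641671]
```

Call:
send_rows(targets=[[[-0.0092,0.0008,0.0106,0,0.1272,-0.0019],[-0.0092,0.0008,0.0106,0,0.1272,-0.0019],[-0.0092,0.0008,0.0106,0,0.1272,-0.0019],[-0.0092,0.0008,0.0106,0,0.1272,-0.0019],[-0.0092,0.0008,0.0106,0,0.1272,-0.0019],[-0.0092,0.0008,0.0106,0,0.1272,-0.0019],[0,0,0,0,0,0],[0,0,0,0,0,0]]])

```text
clock: 20.25
eef_pos: [0.452, -0.3411, 0.0711]
eef_rot: [-179.2, -45.9, 73.1]
wrist_force: [0.1, 0.6, 0.4]
gripper_width: 0.0571
```

```bash
python3 - <<'E'
from h import *
st(); rows(A2(.09)); T=rows(A2(.03)); snap('scene','s15',k=1.5)
E
```

```text
{'clock': 20.25, 'joint_pos': [-62.25, 45.81, 73.04, 29.88, 96.96, -51.78], 'eef_pos': [0.452, -0.3411, 0.0711], 'eef_rot': [-179.15, -45.93, 73.08], 'wrist_force': [0.09, 0.63, 0.38], 'gripper_width': 0.0571}
1 x [-0.0026, -0.0003, -0.0103, -0.0158, -0.0163, 0.0011]
2 x [-0.0017, 0.0002, 0.0249, -0.0079, -0.0081, 0.0005]
```

View pics/s15.png

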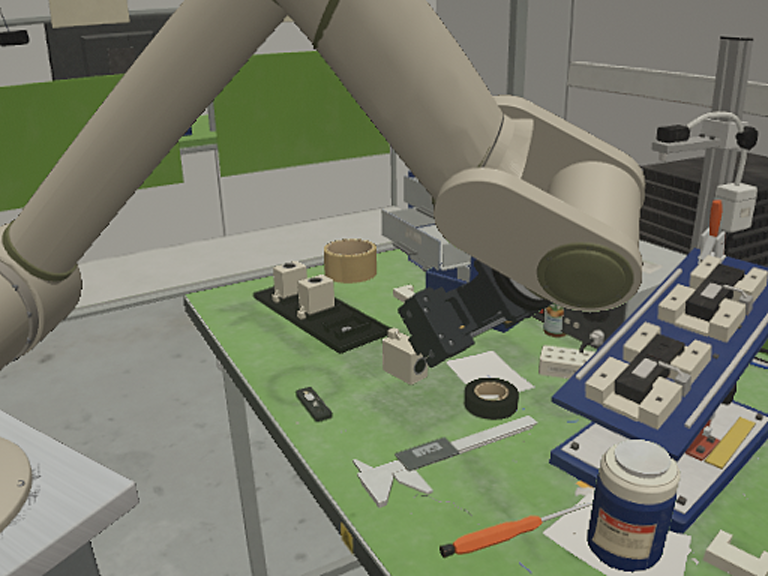

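```bash
python3 - <<'E'
from h import *
snap('top','t15',k=1.5)
E
```

View pics/t15.png

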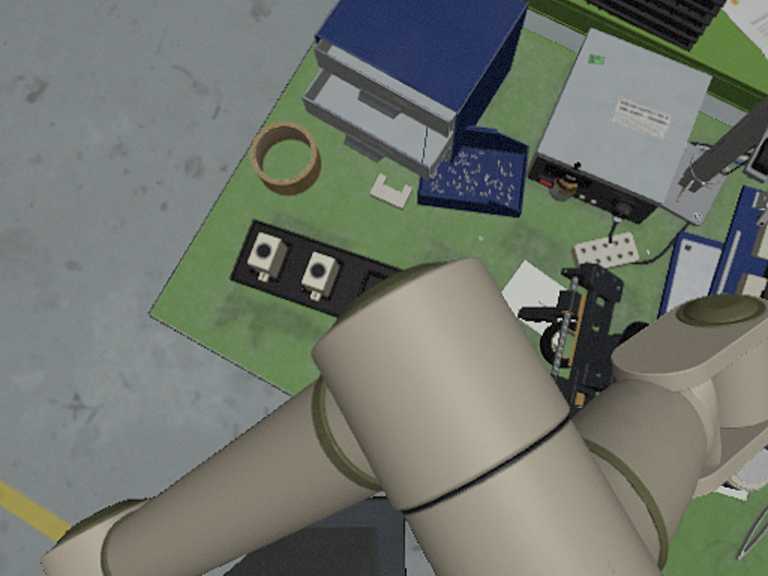

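```bash
python3 - <<'E'
from h import *
def tri(a,b):
    o1,d1=ray('top',np.array(a)/1.5); o2,d2=ray('scene',np.array(b)/1.5)
    d1/=np.linalg.norm(d1); d2/=np.linalg.norm(d2)
    s=np.linalg.lstsq(np.c_[d1,-d2],o2-o1,rcond=None)[0]; p,q=o1+s[0]*d1,o2+s[1]*d2; return ((p+q)/2).round(3),np.linalg.norm(p-q).round(4)
print(tri((672,420),(553,400)),tri((750,187),(694,252)),tri((641,398),(553,455)))
print('cap',tri((722,308),(588,275)))
T=cur(); print('flange axis',[(T@[0,0,-d,1])[:3].round(3).tolist() for d in(.1,.2,.3,.4)])
E
```

```text
(array([ 0.351, -0.512,  0.095]), np.float64(0.0037)) (array([ 0.604, -0.595,  0.172]), np.float64(0.0068)) (array([ 0.379, -0.509,  0.012]), np.float64(0.0026))
cap (array([ 0.46 , -0.523,  0.188]), np.float64(0.0396))
flange axis [[0.432, -0.41, 0.141], [0.413, -0.479, 0.211], [0.393, -0.549, 0.28], [0.374, -0.618, 0.35]]
```

The approach moves the wrist away from the panel's edge (at y ≈ −0.55), so it is safe to continue.

Call:
send_rows(targets=[[[-0.0026,0,-0.0103,-0.0158,-0.0163,0.0011],[0,0,0.03,0,0,0],[0,0,0.03,0,0,0],[0,0,0,0,0,0]]])

```text
clock: 20.85
eef_pos: [0.4629, -0.3109, 0.0379]
eef_rot: [179.3, -44.3, 73.4]
wrist_force: [-0.8, 0.3, 0.8]
gripper_width: 0.0575
```

```bash
python3 - <<'E'
from h import *
st(); rows(A2(.02)); T=rows(A2(0)); snap('scene','s16',crop=(230,130,450,295),k=3.6)
E
```

```text
{'clock': 20.85, 'joint_pos': [-60.09, 46.33, 78.32, 30.98, 88.98, -53.38], 'eef_pos': [0.4629, -0.3109, 0.0379], 'eef_rot': [179.33, -44.32, 73.43], 'wrist_force': [-0.76, 0.34, 0.82], 'gripper_width': 0.0575}
1 x [-0.0018, -0.0019, 0.0136, 0.0063, 0.0118, 0.0054]
1 x [-0.0015, -0.002, 0.0336, 0.0063, 0.0118, 0.0054]
```

View pics/s16.png

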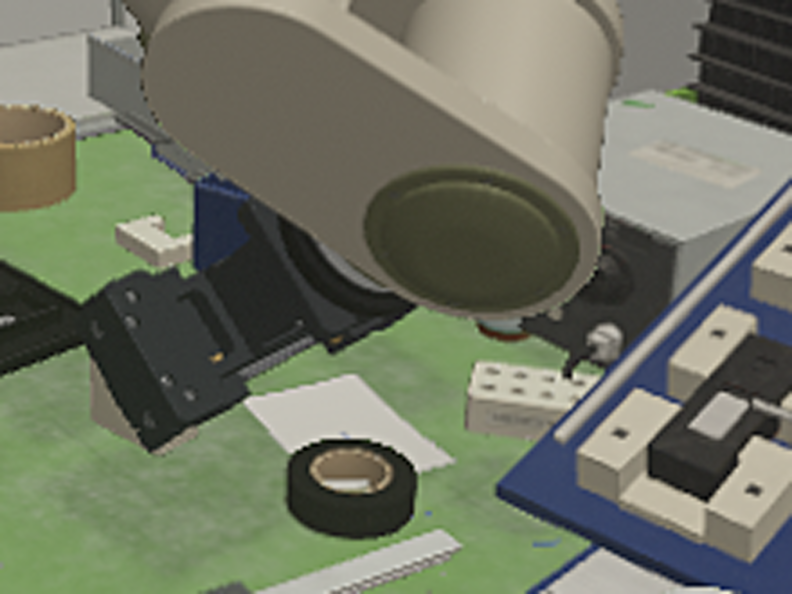

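Call:
send_rows(targets=[[[-0.0018,-0.0019,0.0136,0.0063,0.0118,0.0054],[0,0,0.015,0,0,0],[0,0,0,0,0,0]]])

```text
clock: 21.28
eef_pos: [0.4672, -0.2947, 0.0171]
eef_rot: [179.7, -44.8, 73.1]
wrist_force: [0.2, -0.1, 0.4]
gripper_width: 0.0572
```

```bash
python3 - <<'E'
from h import *
st(); T=rows(A2(0))
E
```

```text
{'clock': 21.28, 'joint_pos': [-59.04, 47.68, 80.31, 31.82, 86.12, -54.18], 'eef_pos': [0.4672, -0.2947, 0.0171], 'eef_rot': [179.67, -44.79, 73.11], 'wrist_force': [0.18, -0.09, 0.4], 'gripper_width': 0.0572}
1 x [0.0009, -0.0012, 0.007, 0.0043, 0.0037, 0.0014]
```

Call:
send_rows(targets=[[[0.0009,-0.0012,0.0055,0.0043,0.0037,0.0014],[0,0,0,0,0,0],[0,0,0,0,0,0]]])

```text
clock: 21.65
eef_pos: [0.4675, -0.2902, 0.0138]
eef_rot: [180.0, -45.0, 73.0]
wrist_force: [-0.0, 0.1, -0.5]
gripper_width: 0.0571
```

Call:
send_rows(targets=[[[0,0,0,0,0,0],[0,0,0,0,0,0],[0,0,0,0,0,0],[0,0,0,0,0,0],[0,0,0,0,0,0]]], claw=-1, force=25)

```text
clock: 22.28
eef_pos: [0.4675, -0.2906, 0.0141]
eef_rot: [179.9, -44.9, 73.0]
wrist_force: [-0.6, 0.8, -1.0]
gripper_width: 0.0296
```

```bash
python3 - <<'E'
from h import *
st(); rows(A2(0)); Tg=cur(); np.save('pics/g2T.npy',Tg)
y=Tg[:3,1]; a=az(73); C=np.array([.4666,-.2930,.022]); d=(C-Tg[:3,3])@y; C=C-y*d
X=np.linalg.inv(H(C,-UP,-a))@Tg; np.save('pics/X2.npy',X); print('jaw off',d,(X[:3,3]*1000).round(1), Ro.from_matrix(X[:3,:3]).as_rotvec(degrees=True).round(2))
up=Tg.copy(); up[2,3]+=.10; rows(up,Tg)
E
```

```text
{'clock': 22.28, 'joint_pos': [-58.8, 47.87, 80.71, 31.92, 85.77, -54.27], 'eef_pos': [0.4675, -0.2906, 0.0141], 'eef_rot': [179.93, -44.95, 73.03], 'wrist_force': [-0.61, 0.81, -1.01], 'gripper_width': 0.0296}
1 x [0.0002, -0.0003, 0.0021, 0.0009, 0.0009, 0.0004]
jaw off -0.0001749427095053336 [ 7.9  0.  -2.6] [-5.0000e-02  1.3495e+02  5.0000e-02]
3 x [0.0235, 0.0, -0.0236, 0.0, 0.0, -0.0]
```

Call:
send_rows(targets=[[[0.0235,0,-0.0236,0,0,0],[0.0235,0,-0.0236,0,0,0],[0.0235,0,-0.0236,0,0,0],[0,0,0,0,0,0]]])

```text
clock: 22.78
eef_pos: [0.4672, -0.2905, 0.1162]
eef_rot: [-180.0, -45.0, 72.9]
wrist_force: [0.1, 0.1, -1.5]
gripper_width: 0.03
```

```bash
python3 - <<'E'
from h import *
st(); V=pose([.46,-.26,.15],73,0); rows(V); V2=rows(pose([.51,-.165,.16],159,0),V,rot=.14)
snap('scene','s17',crop=(170,100,370,250),k=4)
E
```

```text
{'clock': 22.78, 'joint_pos': [-58.81, 39.6, 77.35, 31.97, 95.71, -48.07], 'eef_pos': [0.4672, -0.2905, 0.1162], 'eef_rot': [-179.96, -44.98, 72.95], 'wrist_force': [0.12, 0.05, -1.45], 'gripper_width': 0.03}
6 x [0.0067, -0.0026, -0.0031, -0.0001, -0.1309, -0.0001]
11 x [0.0069, 0.0082, -0.0009, 0.0, 0.0, -0.1365]
```

View pics/s17.png

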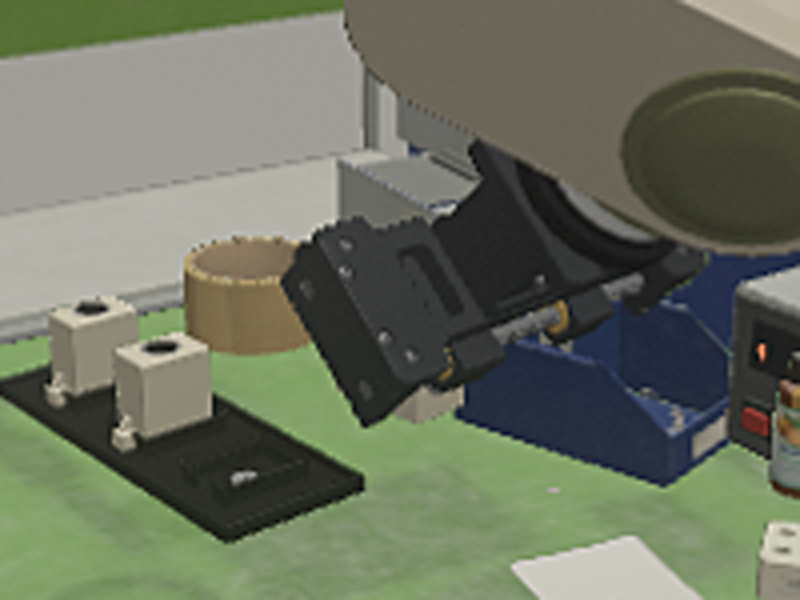

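The housing is held and lifted. Going to vertical.

Call:
send_rows(targets=[[[0.0067,-0.0026,-0.0031,0,-0.1309,0],[0.0067,-0.0026,-0.0031,0,-0.1309,0],[0.0067,-0.0026,-0.0031,0,-0.1309,0],[0.0067,-0.0026,-0.0031,0,-0.1309,0],[0.0067,-0.0026,-0.0031,0,-0.1309,0],[0.0067,-0.0026,-0.0031,0,-0.1309,0],[0,0,0,0,0,0],[0,0,0,0,0,0]]])

```text
clock: 23.82
eef_pos: [0.457, -0.2574, 0.1381]
eef_rot: [-179.0, 0.6, 73.1]
wrist_force: [0.2, 0.1, -0.1]
gripper_width: 0.03
```

```bash
python3 - <<'E'
from h import *
st(); rows(pose([.50,-.165,.16],159,0),rot=.14)
snap('scene','s18',crop=(170,100,370,250),k=4)
E
```

```text
{'clock': 23.82, 'joint_pos': [-41.84, 25.25, 86.93, -1.09, 68.49, -24.51], 'eef_pos': [0.457, -0.2574, 0.1381], 'eef_rot': [-178.97, 0.64, 73.08], 'wrist_force': [0.19, 0.11, -0.13], 'gripper_width': 0.03}
11 x [0.0069, 0.0074, -0.0021, -0.0021, -0.0004, -0.1363]
```

View pics/s18.png

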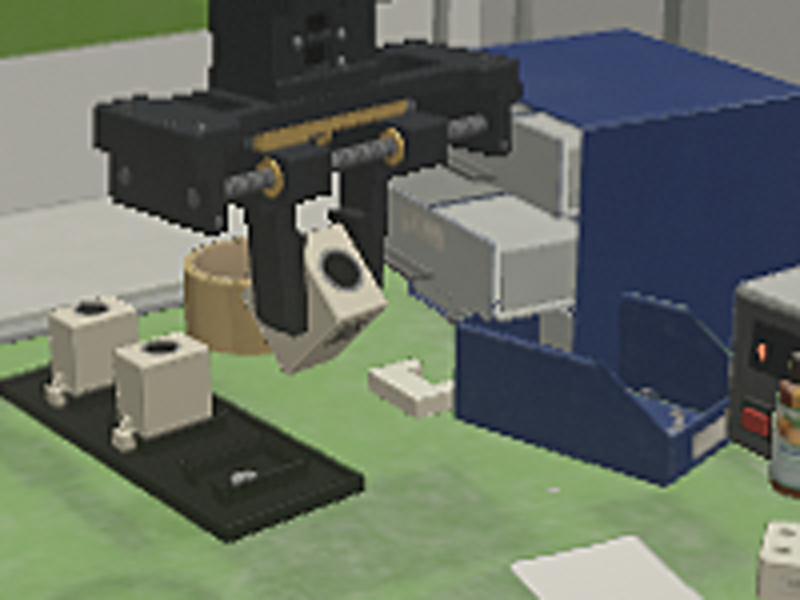

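Call:
send_rows(targets=[[[0.0069,0.0074,-0.0021,-0.0021,0,-0.1363],[0.0069,0.0074,-0.0021,-0.0021,0,-0.1363],[0.0069,0.0074,-0.0021,-0.0021,0,-0.1363],[0.0069,0.0074,-0.0021,-0.0021,0,-0.1363],[0.0069,0.0074,-0.0021,-0.0021,0,-0.1363],[0.0069,0.0074,-0.0021,-0.0021,0,-0.1363],[0.0069,0.0074,-0.0021,-0.0021,0,-0.1363],[0.0069,0.0074,-0.0021,-0.0021,0,-0.1363],[0.0069,0.0074,-0.0021,-0.0021,0,-0.1363],[0.0069,0.0074,-0.0021,-0.0021,0,-0.1363],[0.0069,0.0074,-0.0021,-0.0021,0,-0.1363],[0,0,0,0,0,0],[0,0,0,0,0,0]]])

```text
clock: 25.5
eef_pos: [0.4967, -0.1748, 0.1527]
eef_rot: [178.7, -1.0, 160.5]
wrist_force: [0.5, -0.0, -0.7]
gripper_width: 0.0297
```

```bash
python3 - <<'E'
from h import *
st(); X=np.load('pics/X2.npy')
# pocket3 relative to seated B
ty=az(-21.1+90); P3=np.array([.5513,-.0974,0])-.075*ty; print(P3)
F=H([*P3[:2],.031+.09],az(-21.1),UP)@X; print(F[:3,3],Ro.from_matrix(F[:3,:3]).as_euler('xyz',degrees=True)); rows(F,rot=.14)
E
```

```text
{'clock': 25.5, 'joint_pos': [-32.79, 24.54, 85.32, 1.09, 71.46, -103.66], 'eef_pos': [0.4967, -0.1748, 0.1527], 'eef_rot': [178.69, -1.04, 160.53], 'wrist_force': [0.5, -0.03, -0.67], 'gripper_width': 0.0297}
[ 0.52430024 -0.16737152  0.        ]
[ 0.5316684  -0.17020598  0.11842131] [179.97110054  45.05247141 158.9315809 ]
6 x [-0.0032, 0.0027, 0.0073, 0.0053, -0.1341, 0.0028]
```

Call:
send_rows(targets=[[[-0.0032,0.0027,0.0073,0.0053,-0.1341,0.0028],[-0.0032,0.0027,0.0073,0.0053,-0.1341,0.0028],[-0.0032,0.0027,0.0073,0.0053,-0.1341,0.0028],[-0.0032,0.0027,0.0073,0.0053,-0.1341,0.0028],[-0.0032,0.0027,0.0073,0.0053,-0.1341,0.0028],[-0.0032,0.0027,0.0073,0.0053,-0.1341,0.0028],[0,0,0,0,0,0],[0,0,0,0,0,0]]])

```text
clock: 26.5
eef_pos: [0.5351, -0.1695, 0.1265]
eef_rot: [177.7, 39.7, 158.0]
wrist_force: [-0.6, 0.4, -1.2]
gripper_width: 0.0293
```

```bash
cat >> h.py <<'E'
def F(h,p=(.5243,-.1674),yw=-21.1): return H([p[0],p[1],.031+h],az(yw),UP)@np.load('pics/X2.npy')
E
python3 - <<'E'
from h import *
st(); rows(F(.07)); snap('scene','s19',k=1.5); snap('wrist','w19',k=1.5)
E
```

```text
{'clock': 26.5, 'joint_pos': [-34.23, 21.14, 111.18, 48.43, 13.39, -147.13], 'eef_pos': [0.5351, -0.1695, 0.1265], 'eef_rot': [177.74, 39.72, 157.95], 'wrist_force': [-0.57, 0.36, -1.16], 'gripper_width': 0.0293}
1 x [0.0201, -0.0027, 0.0196, 0.0273, -0.0929, -0.0145]
```

View pics/s19.png

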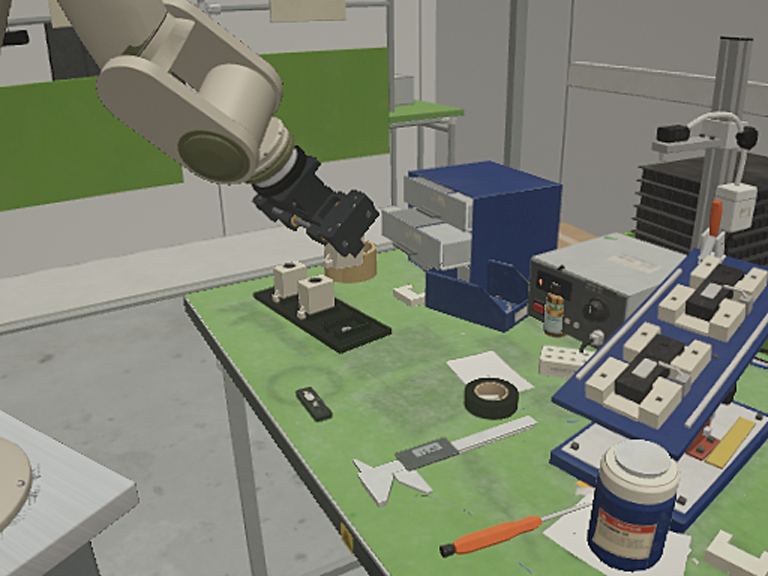

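View pics/w19.png

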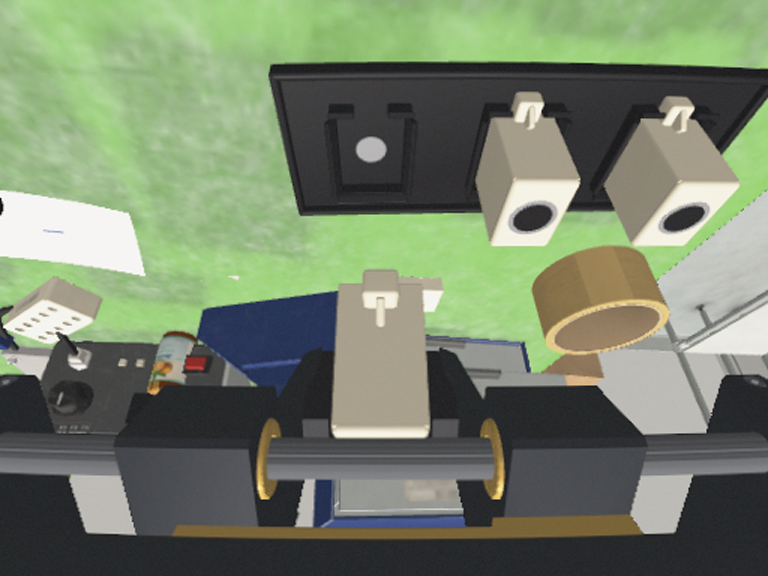

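The leaned pose at the tray runs joint 5 down to 13.4° (limit 10°), and lowering would reduce it further. So I'll set the housing upright on the bench in the lean pose already proven there. Then I'll regrasp it from above and place it as I did B.

```bash
python3 - <<'E'
from h import *
V=pose([.497,-.175,.153],159,0); rows(V,rot=.14); V1=pose([.46,-.26,.155],73,0); rows(V1,V,rot=.14)
L=H([.465,-.292,.026+.06],-az(73),UP)@np.load('pics/X2.npy'); print(L[:3,3]); rows(L,V1,rot=.14)
E
```

```text
5 x [0.0041, -0.0037, -0.0078, 0.0063, 0.1388, -0.0007]
11 x [-0.0055, -0.0074, -0.0002, 0.0, 0.0, 0.1365]
[ 0.46269959 -0.29955197  0.08342131]
6 x [-0.0021, 0.0024, 0.0136, -0.0001, -0.1311, -0.0001]
```

Call:
send_rows(targets=[[[0.0041,-0.0037,-0.0078,0.0063,0.1388,0],[0.0041,-0.0037,-0.0078,0.0063,0.1388,0],[0.0041,-0.0037,-0.0078,0.0063,0.1388,0],[0.0041,-0.0037,-0.0078,0.0063,0.1388,0],[0.0041,-0.0037,-0.0078,0.0063,0.1388,0],[0,0,0,0,0,0],[0,0,0,0,0,0]]])

```text
clock: 27.48
eef_pos: [0.5003, -0.1737, 0.1509]
eef_rot: [179.6, 3.2, 159.1]
wrist_force: [0.2, -0.3, -0.5]
gripper_width: 0.0299
```

```bash
python3 - <<'E'
from h import *
st(); rows(pose([.46,-.26,.155],73,0),rot=.14)
E
```

```text
{'clock': 27.48, 'joint_pos': [-32.47, 23.27, 87.93, 1.15, 65.73, -102.0], 'eef_pos': [0.5003, -0.1737, 0.1509], 'eef_rot': [179.59, 3.22, 159.06], 'wrist_force': [0.2, -0.28, -0.52], 'gripper_width': 0.0299}
11 x [-0.0055, -0.0078, -0.0003, 0.0044, 0.0036, 0.1365]
```

Call:
send_rows(targets=[[[-0.0055,-0.0078,0,0.0044,0.0036,0.1365],[-0.0055,-0.0078,0,0.0044,0.0036,0.1365],[-0.0055,-0.0078,0,0.0044,0.0036,0.1365],[-0.0055,-0.0078,0,0.0044,0.0036,0.1365],[-0.0055,-0.0078,0,0.0044,0.0036,0.1365],[-0.0055,-0.0078,0,0.0044,0.0036,0.1365],[-0.0055,-0.0078,0,0.0044,0.0036,0.1365],[-0.0055,-0.0078,0,0.0044,0.0036,0.1365],[-0.0055,-0.0078,0,0.0044,0.0036,0.1365],[-0.0055,-0.0078,0,0.0044,0.0036,0.1365],[-0.0055,-0.0078,0,0.0044,0.0036,0.1365],[0,0,0,0,0,0]]])

```text
clock: 28.98
eef_pos: [0.4507, -0.2576, 0.1464]
eef_rot: [179.4, 0.2, 69.9]
wrist_force: [-0.2, 1.3, -0.7]
gripper_width: 0.0298
```

```bash
cat >> h.py <<'E'
def G(h,p=(.465,-.292),yw=73): return H([p[0],p[1],.026+h],-az(yw),UP)@np.load('pics/X2.npy')
E
python3 - <<'E'
from h import *
st(); rows(G(.07),rot=.14)
E
```

```text
{'clock': 28.98, 'joint_pos': [-42.84, 23.64, 88.11, 0.03, 67.66, -22.8], 'eef_pos': [0.4507, -0.2576, 0.1464], 'eef_rot': [179.44, 0.2, 69.95], 'wrist_force': [-0.15, 1.3, -0.69], 'gripper_width': 0.0298}
6 x [-0.0029, 0.004, 0.0106, -0.0021, -0.1304, -0.0092]
```

Call:
send_rows(targets=[[[-0.0029,0.004,0.0106,-0.0021,-0.1304,-0.0092],[-0.0029,0.004,0.0106,-0.0021,-0.1304,-0.0092],[-0.0029,0.004,0.0106,-0.0021,-0.1304,-0.0092],[-0.0029,0.004,0.0106,-0.0021,-0.1304,-0.0092],[-0.0029,0.004,0.0106,-0.0021,-0.1304,-0.0092],[-0.0029,0.004,0.0106,-0.0021,-0.1304,-0.0092],[0,0,0,0,0,0],[0,0,0,0,0,0]]])

```text
clock: 29.98
eef_pos: [0.4654, -0.2981, 0.092]
eef_rot: [-180.0, 46.1, 74.8]
wrist_force: [0.4, -0.7, 0.1]
gripper_width: 0.0298
```

```bash
python3 - <<'E'
from h import *
st(); rows(G(.02),rot=.14); snap('scene','s20',crop=(170,130,370,280),k=4)
E
```

```text
{'clock': 29.98, 'joint_pos': [-26.51, 35.25, 94.4, -57.81, 56.56, 25.18], 'eef_pos': [0.4654, -0.2981, 0.092], 'eef_rot': [-179.99, 46.06, 74.76], 'wrist_force': [0.44, -0.74, 0.05], 'gripper_width': 0.0298}
2 x [0.0167, -0.0011, 0.0177, 0.0105, 0.0088, 0.0106]
```

View pics/s20.png

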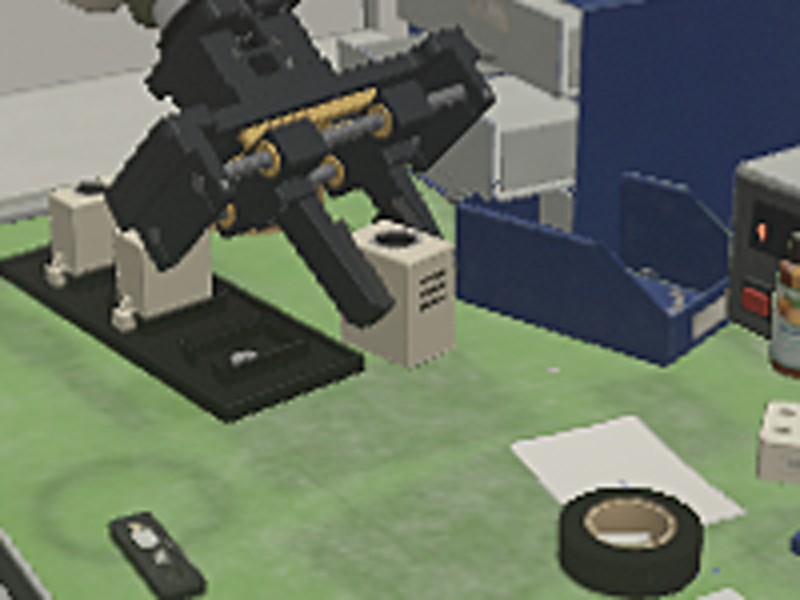

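The housing is upright, window up. Lowering to the bench.

Call:
send_rows(targets=[[[0.0167,-0.0011,0.0177,0.0105,0.0088,0.0106],[0.0167,-0.0011,0.0177,0.0105,0.0088,0.0106],[0,0,0,0,0,0],[0,0,0,0,0,0]]])

```text
clock: 30.52
eef_pos: [0.4634, -0.3011, 0.0465]
eef_rot: [179.4, 44.8, 72.5]
wrist_force: [-0.1, -0.9, -0.3]
gripper_width: 0.0299
```

```bash
python3 - <<'E'
from h import *
st(); rows(G(.006)); Hh=cur()@np.linalg.inv(np.load('pics/X2.npy')); print(Hh.round(4))
E
```

```text
{'clock': 30.52, 'joint_pos': [-27.22, 39.5, 95.39, -59.31, 53.68, 30.8], 'eef_pos': [0.4634, -0.3011, 0.0465], 'eef_rot': [179.41, 44.81, 72.5], 'wrist_force': [-0.07, -0.89, -0.34], 'gripper_width': 0.0299}
1 x [0.013, -0.0012, 0.0112, 0.0033, -0.0042, -0.0066]
[[-0.2946  0.9556 -0.0079  0.4656]
 [-0.9556 -0.2946 -0.0019 -0.2936]
 [-0.0042  0.007   1.      0.0492]
 [ 0.      0.      0.      1.    ]]
```

Call:
send_rows(targets=[[[0.013,-0.0012,0.0112,0.0033,-0.0042,-0.0066],[0,0,0,0,0,0],[0,0,0,0,0,0]]])

```text
clock: 30.9
eef_pos: [0.4639, -0.3002, 0.0328]
eef_rot: [179.6, 45.1, 72.8]
wrist_force: [0.3, 0.3, 0.3]
gripper_width: 0.0302
```

```bash
python3 - <<'E'
from h import *
st(); rows(G(.000)); Hh=cur()@np.linalg.inv(np.load('pics/X2.npy')); print(Hh.round(4))
E
```

```text
{'clock': 30.9, 'joint_pos': [-27.02, 40.99, 95.77, -60.73, 52.99, 32.89], 'eef_pos': [0.4639, -0.3002, 0.0328], 'eef_rot': [179.56, 45.09, 72.77], 'wrist_force': [0.3, 0.33, 0.32], 'gripper_width': 0.0302}
1 x [0.0068, -0.0013, 0.0065, 0.004, 0.0006, -0.0032]
[[-2.918e-01  9.565e-01 -4.600e-03  4.661e-01]
 [-9.565e-01 -2.918e-01  2.100e-03 -2.926e-01]
 [ 6.000e-04  5.000e-03  1.000e+00  3.540e-02]
 [ 0.000e+00  0.000e+00  0.000e+00  1.000e+00]]
```

Call:
send_rows(targets=[[[0.0055,-0.0013,0.0055,0.004,0,-0.0032],[0,0,0,0,0,0],[0.0015,0,0.0015,0,0,0],[0,0,0,0,0,0]]])

```text
clock: 31.4
eef_pos: [0.463, -0.3001, 0.0237]
eef_rot: [179.8, 45.1, 72.9]
wrist_force: [0.5, -0.0, 0.0]
gripper_width: 0.0296
```

```bash
python3 - <<'E'
from h import *
st(); Hh=cur()@np.linalg.inv(np.load('pics/X2.npy')); print(Hh[:3,2:].round(4))
E
```

```text
{'clock': 31.4, 'joint_pos': [-27.03, 41.93, 96.01, -61.43, 52.54, 34.02], 'eef_pos': [0.463, -0.3001, 0.0237], 'eef_rot': [179.83, 45.1, 72.93], 'wrist_force': [0.52, -0.03, 0.04], 'gripper_width': 0.0296}
[[-0.0014  0.4653]
 [ 0.0014 -0.2925]
 [ 1.      0.0263]]
```

Call:
send_rows(targets=[[[0.0006,0,0.0006,0,0,0],[0,0,0,0,0,0],[0,0,0,0,0,0]]])

```text
clock: 31.78
eef_pos: [0.4631, -0.3001, 0.0237]
eef_rot: [179.8, 45.2, 72.9]
wrist_force: [0.4, 0.5, 0.2]
gripper_width: 0.0296
```

Call:
send_rows(targets=[[[0,0,0,0,0,0],[0,0,0,0,0,0],[0,0,0,0,0,0],[0,0,0,0,0,0],[0,0,0,0,0,0]]], claw=0.3)

```text
clock: 32.4
eef_pos: [0.463, -0.3001, 0.0234]
eef_rot: [179.8, 45.2, 72.9]
wrist_force: [-0.3, 0.2, 0.0]
gripper_width: 0.0568
```

Call:
send_rows(targets=[[[0,0,-0.045,0,0,0],[0,0,-0.045,0,0,0],[0,0,0,0,0,0]]])

```text
clock: 32.78
eef_pos: [0.4818, -0.2378, 0.088]
eef_rot: [179.9, 45.1, 72.9]
wrist_force: [0.1, 0.4, -0.4]
gripper_width: 0.0573
```

```bash
python3 - <<'E'
from h import *
st(); p=np.array([.4655,-.2925,.17])-.025*az(73); rows(pose(p,73),rot=.14); snap('scene','s21',crop=(170,130,370,280),k=4)
E
```

```text
{'clock': 32.78, 'joint_pos': [-19.92, 36.02, 92.77, -53.32, 61.91, 28.18], 'eef_pos': [0.4818, -0.2378, 0.088], 'eef_rot': [179.9, 45.11, 72.92], 'wrist_force': [0.08, 0.37, -0.4], 'gripper_width': 0.0573}
6 x [-0.0188, 0.0001, -0.0064, 0.0002, 0.1312, -0.0001]
```

View pics/s21.png

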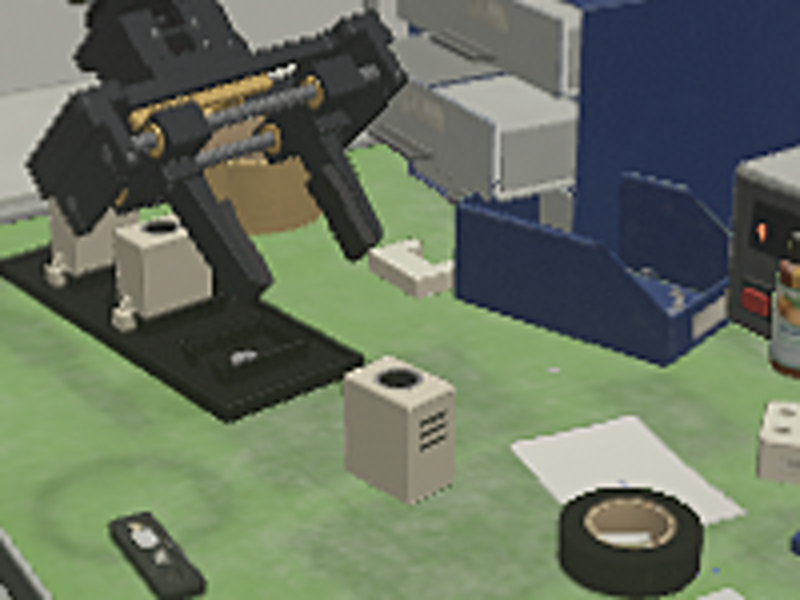

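A now stands upright on its rim, with the tab towards the tray. I'll go vertical and look.

Call:
send_rows(targets=[[[-0.0188,0,-0.0064,0,0.1312,0],[-0.0188,0,-0.0064,0,0.1312,0],[-0.0188,0,-0.0064,0,0.1312,0],[-0.0188,0,-0.0064,0,0.1312,0],[-0.0188,0,-0.0064,0,0.1312,0],[-0.0188,0,-0.0064,0,0.1312,0],[0,0,0,0,0,0],[0,0,0,0,0,0]]])

```text
clock: 33.83
eef_pos: [0.4496, -0.3261, 0.1596]
eef_rot: [-179.1, -1.4, 72.3]
wrist_force: [-0.6, 0.7, -0.0]
gripper_width: 0.0574
```

```bash
python3 - <<'E'
from h import *
st(); im=snap('wrist','w22',k=1.5)[:,:,::-1]
p=proj('wrist',[.4655,-.2925,.052]).astype(int); x0,y0=p-40;k=7
q=cv2.resize(im[y0:y0+85,x0:x0+80],None,fx=k,fy=k,interpolation=cv2.INTER_CUBIC); print(x0,y0); cv2.imwrite('pics/w22A.png',q)
E
```

```text
{'clock': 33.83, 'joint_pos': [-48.51, 26.81, 79.96, 0.77, 74.67, -31.03], 'eef_pos': [0.4496, -0.3261, 0.1596], 'eef_rot': [-179.14, -1.38, 72.29], 'wrist_force': [-0.57, 0.69, -0.02], 'gripper_width': 0.0574}
220 119
```

View pics/w22A.png

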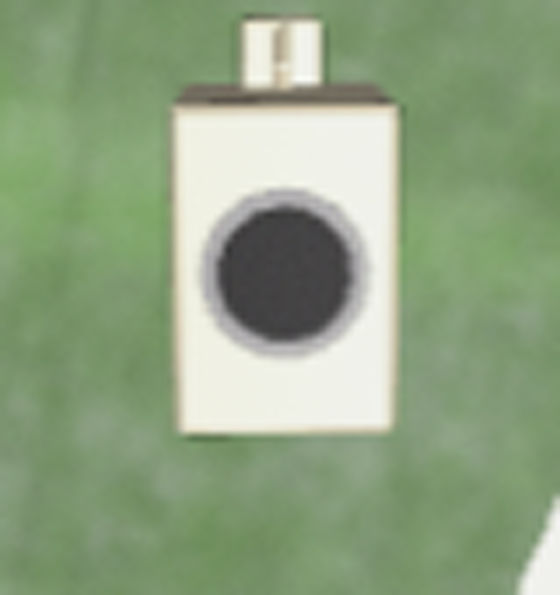

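The crown's crop corners are (173,103), (398,103), (393,431) and (180,434). The tab is at the top.

```bash
python3 - <<'E'
from h import *
q=np.array([onz('wrist',(220+p[0]/7,119+p[1]/7),.052) for p in((173,103),(398,103),(393,431),(180,434))])
print(q.mean(0).round(4),[round(float(np.linalg.norm(q[i]-q[i-1])),4) for i in range(4)],[round(float(np.degrees(np.arctan2(*(q[i]-q[i-1])[[1,0]]))),1) for i in range(4)])
print('win',onz('wrist',(220+284/7,119+272/7),.052).round(4))
T=rows(tcp([.4655,-.2925,.09],73)); rows(tcp([.4655,-.2925,.036],73),T)
E
```

```text
[ 0.4659 -0.2913  0.052 ] [0.0437, 0.0289, 0.0432, 0.0286] [73.0, -17.6, -107.3, 163.3]
win [ 0.4657 -0.2913  0.052 ]
3 x [0.0117, 0.002, 0.0296, -0.0049, -0.0081, -0.0038]
2 x [-0.0, 0.0, 0.027, 0.0, 0.0, -0.0]
```

Call:
send_rows(targets=[[[0.0117,0.002,0.0296,-0.0049,-0.0081,-0.0038],[0.0117,0.002,0.0296,-0.0049,-0.0081,-0.0038],[0.0117,0.002,0.0296,-0.0049,-0.0081,-0.0038],[0,0,0,0,0,0],[0,0,0,0,0,0]]])

```text
clock: 34.5
eef_pos: [0.4665, -0.2883, 0.0682]
eef_rot: [-179.9, 0.3, 73.3]
wrist_force: [0.1, -0.5, 0.5]
gripper_width: 0.0574
```

```bash
python3 - <<'E'
from h import *
st(); T=rows(tcp([.4655,-.2925,.036],73),step=.03)
E
```

```text
{'clock': 34.5, 'joint_pos': [-43.96, 32.14, 88.31, -0.34, 59.55, -27.11], 'eef_pos': [0.4665, -0.2883, 0.0682], 'eef_rot': [-179.87, 0.26, 73.32], 'wrist_force': [0.11, -0.46, 0.53], 'gripper_width': 0.0574}
2 x [-0.002, 0.0002, 0.0255, -0.0011, 0.0023, 0.0028]
```

Call:
send_rows(targets=[[[-0.002,0.0002,0.0255,-0.0011,0.0023,0.0028],[-0.002,0.0002,0.022,-0.0011,0.0023,0.0028],[0,0,0,0,0,0],[0,0,0,0,0,0]]])

```text
clock: 35.0
eef_pos: [0.4674, -0.2953, 0.0249]
eef_rot: [179.6, 0.3, 73.0]
wrist_force: [-0.0, -0.2, -0.0]
gripper_width: 0.0572
```

```bash
python3 - <<'E'
from h import *
st(); T=rows(tcp([.4655,-.2925,.036],73),step=.03)
E
```

```text
{'clock': 35.0, 'joint_pos': [-44.53, 35.94, 90.16, -0.05, 53.37, -27.49], 'eef_pos': [0.4674, -0.2953, 0.0249], 'eef_rot': [179.55, 0.28, 72.98], 'wrist_force': [-0.02, -0.22, -0.01], 'gripper_width': 0.0572}
1 x [0.0021, -0.0027, 0.0076, 0.0078, 0.0048, -0.0003]
```

Call:
send_rows(targets=[[[0.0021,-0.0027,0.0076,0.0078,0.0048,0],[0,0,0,0,0,0],[0,0,0,0,0,0]]])

```text
clock: 35.38
eef_pos: [0.466, -0.2929, 0.0188]
eef_rot: [179.9, 0.1, 73.0]
wrist_force: [0.1, 0.5, -0.2]
gripper_width: 0.0573
```

Call:
send_rows(targets=[[[0,0,0,0,0,0],[0,0,0,0,0,0],[0,0,0,0,0,0],[0,0,0,0,0,0],[0,0,0,0,0,0]]], claw=-1, force=25)

```text
clock: 36.0
eef_pos: [0.4661, -0.2929, 0.019]
eef_rot: [179.9, 0.1, 73.0]
wrist_force: [-0.8, -0.1, 0.1]
gripper_width: 0.0303
```

```bash
python3 - <<'E'
from h import *
st(); Tg=cur(); y=Tg[:3,1]; C=np.array([.4655,-.2925,.026]); d=(C-Tg[:3,3])@y; C-=y*d; print(d)
X=np.linalg.inv(H(C,-az(73),UP))@Tg; np.save('pics/X3.npy',X); print((X[:3,3]*1000).round(1))
up=Tg.copy(); up[2,3]=.14; rows(up,Tg)
c=az(-21.1); T=H([.5243,-.1674,0],c,UP)@X; T[2,3]=.14; T[:3,3]+=.0*c; print(T[:3,3]); rows(T,up,rot=.13)
E
```

```text
{'clock': 36.0, 'joint_pos': [-44.47, 36.41, 90.56, -0.01, 52.86, -27.46], 'eef_pos': [0.4661, -0.2929, 0.019], 'eef_rot': [179.86, 0.08, 73.0], 'wrist_force': [-0.81, -0.12, 0.1], 'gripper_width': 0.0303}
-0.0006683337982735134
[ 0.2  0.  -7. ]
3 x [-0.0001, 0.0001, -0.0403, -0.0, -0.0, -0.0]
[ 0.52453843 -0.16747346  0.14      ]
12 x [0.0086, 0.0093, 0.0, -0.0002, 0.0003, -0.1249]
```

Call:
send_rows(targets=[[[0,0,-0.0403,0,0,0],[0,0,-0.0403,0,0,0],[0,0,-0.0403,0,0,0],[0,0,0,0,0,0],[0.0086,0.0093,0,0,0,-0.1249],[0.0086,0.0093,0,0,0,-0.1249],[0.0086,0.0093,0,0,0,-0.1249],[0.0086,0.0093,0,0,0,-0.1249],[0.0086,0.0093,0,0,0,-0.1249],[0.0086,0.0093,0,0,0,-0.1249],[0.0086,0.0093,0,0,0,-0.1249],[0.0086,0.0093,0,0,0,-0.1249],[0.0086,0.0093,0,0,0,-0.1249],[0.0086,0.0093,0,0,0,-0.1249],[0.0086,0.0093,0,0,0,-0.1249],[0.0086,0.0093,0,0,0,-0.1249],[0,0,0,0,0,0]]])

```text
clock: 38.12
eef_pos: [0.5163, -0.1589, 0.1252]
eef_rot: [179.5, -1.6, 161.6]
wrist_force: [-0.0, 0.5, -1.1]
gripper_width: 0.0295
```

```bash
cat >> h.py <<'E'
def K(z,off=0,p=(.5243,-.1674),yw=-21.1):
    T=H([p[0],p[1],0],az(yw),UP)@np.load('pics/X3.npy'); T[:3,3]+=off*az(yw); T[2,3]=z; return T
E
python3 - <<'E'
from h import *
st(); rows(K(.14,.025))
E
```

```text
{'clock': 38.12, 'joint_pos': [-29.73, 27.77, 84.88, 0.14, 69.0, -101.37], 'eef_pos': [0.5163, -0.1589, 0.1252], 'eef_rot': [179.55, -1.59, 161.59], 'wrist_force': [-0.03, 0.51, -1.06], 'gripper_width': 0.0295}
1 x [-0.0351, -0.0066, -0.0158, 0.0048, -0.0294, 0.0469]
```

Call:
send_rows(targets=[[[-0.0351,-0.0066,-0.0158,0.0048,-0.0294,0.0469],[0,0,0,0,0,0],[0,0,0,0,0,0]]])

```text
clock: 38.5
eef_pos: [0.5473, -0.1772, 0.1375]
eef_rot: [179.8, -0.2, 158.4]
wrist_force: [-0.2, 0.3, -0.6]
gripper_width: 0.0301
```

```bash
python3 - <<'E'
from h import *
st(); np.save('pics/w23T.npy',cur()); im=snap('wrist','w23',k=1.5)
print(proj('wrist',[.5243,-.1674,.005])*1.5)
E
```

```text
{'clock': 38.5, 'joint_pos': [-29.79, 29.51, 79.18, 0.15, 71.51, -98.26], 'eef_pos': [0.5473, -0.1772, 0.1375], 'eef_rot': [179.83, -0.18, 158.42], 'wrist_force': [-0.15, 0.33, -0.63], 'gripper_width': 0.0301}
[379.03998097 245.5252321 ]
```

View pics/w23.png

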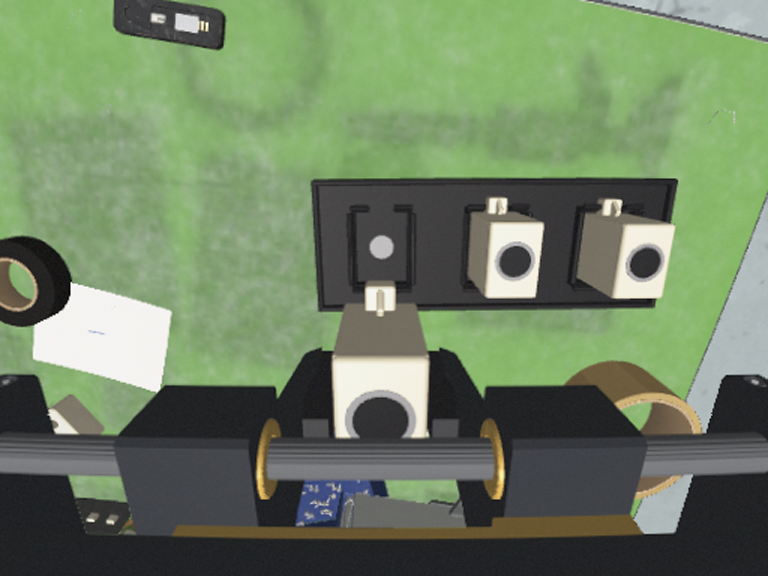

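The pocket 3 disc is seen at (381,246) against a predicted (379,245.5). The tab faces the notch. I'll measure it exactly.

```bash
python3 - <<'E'
from h import *
im=np.load('pics/w23.npy'); x,y=254,164
w=im[y-11:y+12,x-11:x+12].mean(2)>100; ys,xs=np.nonzero(w); p=(xs.mean()+x-11,ys.mean()+y-11); d=onz('wrist',p,.005); print('disc',p,len(xs),d.round(4))
T=cur(); Ti=np.linalg.inv(T)
for e in((333,356),(428,356)): print('held edge',(Ti@np.r_[onz('wrist',np.array(e)/1.5,T[2,3]+.033),1]).round(4))
print('B win',onz('wrist',np.array((515.5,262))/1.5,.057).round(4))
Tc=np.array([onz('wrist',np.array(q)/1.5,.010) for q in((313,181),(677,179.5),(655,307),(319,310))])
for i in range(4): e=Tc[i]-Tc[i-1]; print(np.linalg.norm(e).round(4),np.degrees(np.arctan2(e[1],e[0])).round(1))
rows(K(.06)); 
E
```

```text
disc (np.float64(253.8909952606635), np.float64(164.27488151658767)) 211 [ 0.5253 -0.1665  0.005 ]
held edge [ 0.0241 -0.013  -0.033   1.    ]
held edge [ 0.024   0.0152 -0.0329  1.    ]
B win [ 0.5516 -0.0963  0.057 ]
0.0871 158.4
0.2357 69.0
0.0878 -20.2
0.2378 -111.2
2 x [0.0124, 0.0003, 0.0388, 0.0002, -0.0021, -0.0041]
```

Call:
send_rows(targets=[[[0.0122,0.0003,0.035,0,-0.0021,-0.0041],[0.0122,0.0003,0.035,0,-0.0021,-0.0041],[0,0,0,0,0,0],[0,0,0,0,0,0]]])

```text
clock: 39.05
eef_pos: [0.5235, -0.1673, 0.0667]
eef_rot: [179.8, 0.1, 158.8]
wrist_force: [-0.2, 0.0, -0.1]
gripper_width: 0.0298
```

```bash
python3 - <<'E'
from h import *
st(); rows(K(.05,p=(.5247,-.1675)))
E
```

```text
{'clock': 39.05, 'joint_pos': [-30.14, 32.3, 88.32, 0.2, 59.32, -99.05], 'eef_pos': [0.5235, -0.1673, 0.0667], 'eef_rot': [179.84, 0.08, 158.8], 'wrist_force': [-0.24, 0.05, -0.08], 'gripper_width': 0.0298}
1 x [-0.0014, 0.0002, 0.0167, 0.0003, 0.0, -0.0017]
```

Call:
send_rows(targets=[[[-0.0014,0.0002,0.0167,0,0,-0.0017],[0,0,0,0,0,0],[0,0,0,0,0,0]]])

```text
clock: 39.42
eef_pos: [0.5265, -0.1684, 0.0508]
eef_rot: [179.9, 0.3, 158.9]
wrist_force: [0.4, -0.1, -0.9]
gripper_width: 0.0301
```

```bash
python3 - <<'E'
from h import *
st(); rows(K(.044,p=(.5247,-.1675))); snap('wrist','w24',k=1.5); snap('scene','s24',crop=(150,130,320,257),k=4.5)
E
```

```text
{'clock': 39.42, 'joint_pos': [-30.09, 33.77, 88.81, 0.2, 57.13, -99.09], 'eef_pos': [0.5265, -0.1684, 0.0508], 'eef_rot': [179.88, 0.31, 158.9], 'wrist_force': [0.35, -0.06, -0.9], 'gripper_width': 0.0301}
1 x [0.0018, 0.0002, 0.0068, -0.0003, 0.0039, 0.0]
```

View pics/w24.png

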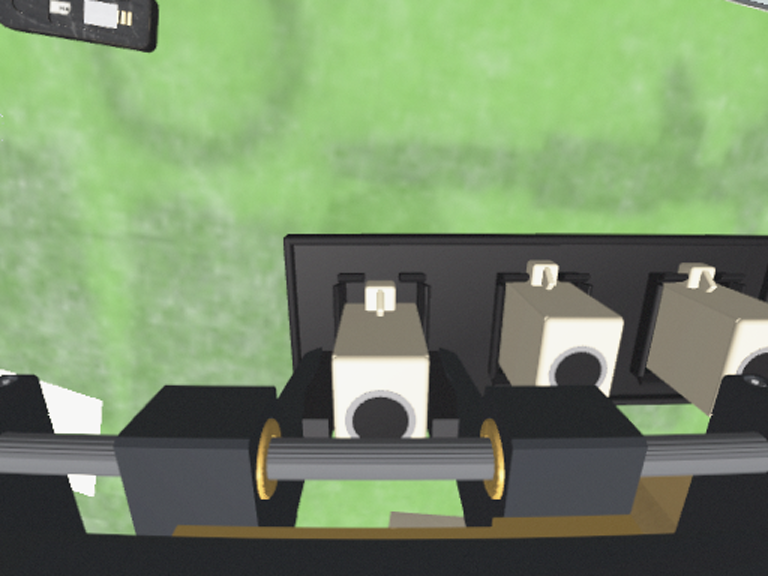

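View pics/s24.png

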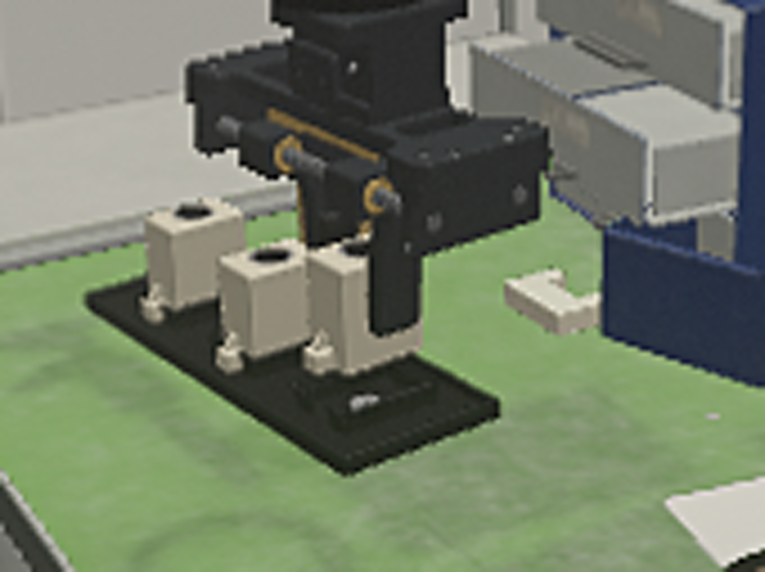

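The tab is centred on the notch gap (column 380 against 362–400). Lowering.

Call:
send_rows(targets=[[[0.0018,0.0002,0.0068,0,0.0039,0],[0,0,0,0,0,0],[0,0,0.006,0,0,0],[0,0,0.006,0,0,0],[0,0,0,0,0,0]]])

```text
clock: 40.15
eef_pos: [0.5246, -0.1674, 0.0307]
eef_rot: [179.9, 0.1, 158.9]
wrist_force: [-0.7, 0.3, -0.2]
gripper_width: 0.03
```

```bash
python3 - <<'E'
from h import *
st(); rows(K(.024,p=(.5247,-.1675)))
E
```

```text
{'clock': 40.15, 'joint_pos': [-30.07, 35.42, 89.95, 0.16, 54.6, -99.06], 'eef_pos': [0.5246, -0.1674, 0.0307], 'eef_rot': [179.87, 0.05, 158.89], 'wrist_force': [-0.73, 0.26, -0.22], 'gripper_width': 0.03}
1 x [-0.0004, -0.0001, 0.0067, -0.0003, -0.0005, -0.0001]
```

Call:
send_rows(targets=[[[-0.0004,0,0.004,0,0,0],[0,0,0.002,0,0,0],[0,0,0.0005,0,0,0],[0,0,0,0,0,0]]])

```text
clock: 40.65
eef_pos: [0.5252, -0.1676, 0.0241]
eef_rot: [179.9, 0.1, 158.9]
wrist_force: [0.6, 0.2, -0.6]
gripper_width: 0.0298
```

Call:
send_rows(targets=[[[0,0,0.0005,0,0,0],[0,0,0,0,0,0],[0,0,0,0,0,0]]])

```text
clock: 41.02
eef_pos: [0.5253, -0.1677, 0.024]
eef_rot: [179.9, 0.1, 158.9]
wrist_force: [-0.5, -0.2, -0.5]
gripper_width: 0.0298
```

At seat height (24 mm) with no side force. Releasing and lifting straight up.

Call:
send_rows(targets=[[[0,0,0,0,0,0],[0,0,0,0,0,0],[0,0,0,0,0,0],[0,0,0,0,0,0]]], claw=-0.05)

```text
clock: 41.52
eef_pos: [0.5254, -0.1677, 0.0239]
eef_rot: [179.9, 0.1, 158.9]
wrist_force: [0.9, 0.3, 0.5]
gripper_width: 0.042
```

Call:
send_rows(targets=[[[0,0,-0.03,0,0,0],[0,0,-0.04,0,0,0],[0,0,-0.04,0,0,0],[-0.02,0,-0.04,0,0,0],[-0.02,0,-0.02,0,0,0],[0,0,0,0,0,0],[0,0,0,0,0,0]]])

```text
clock: 42.4
eef_pos: [0.5616, -0.1818, 0.1975]
eef_rot: [179.9, -0.1, 158.9]
wrist_force: [0.3, -0.7, -0.6]
gripper_width: 0.0419
```

```bash
python3 - <<'E'
from h import *
st(); snap('wrist','w25',k=1.5); snap('scene','s25',crop=(150,130,320,257),k=4.5); snap('top','t25',crop=(140,120,340,270),k=4)
E
```

```text
{'clock': 42.4, 'joint_pos': [-29.48, 27.65, 71.63, 0.13, 80.84, -98.4], 'eef_pos': [0.5616, -0.1818, 0.1975], 'eef_rot': [179.85, -0.1, 158.89], 'wrist_force': [0.31, -0.71, -0.6], 'gripper_width': 0.0419}
```

View pics/w25.png

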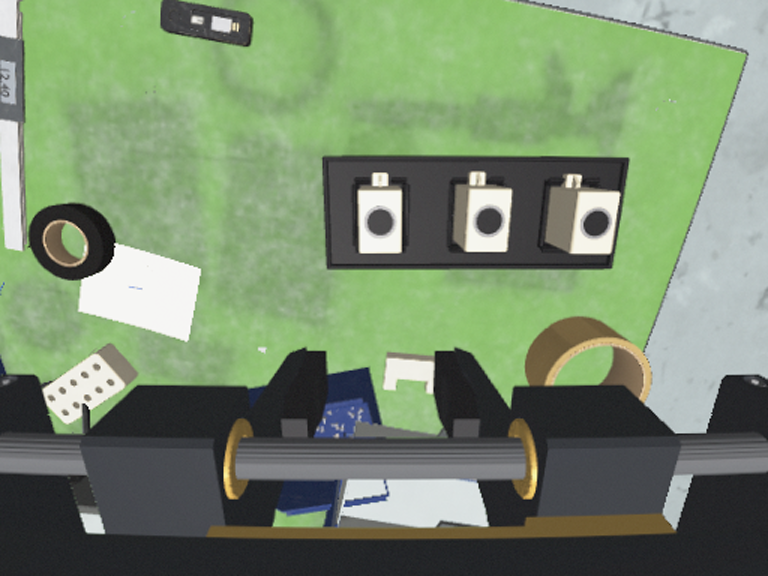

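View pics/s25.png

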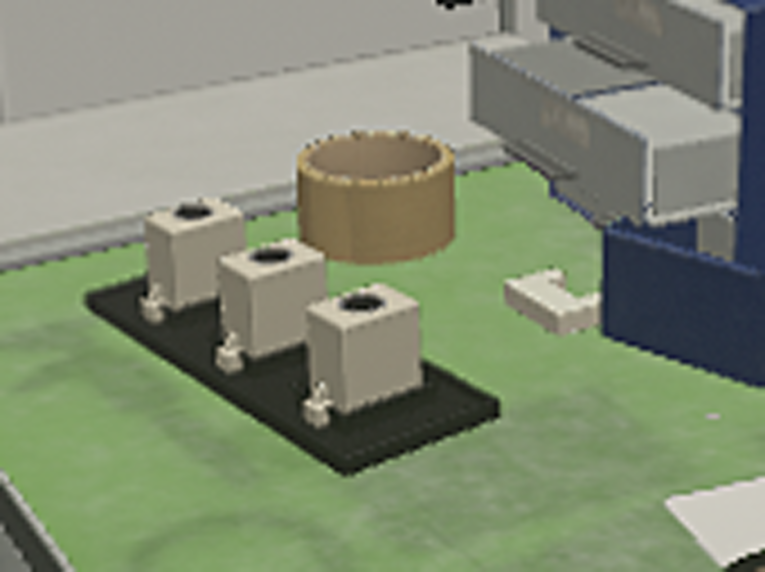

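View pics/t25.png

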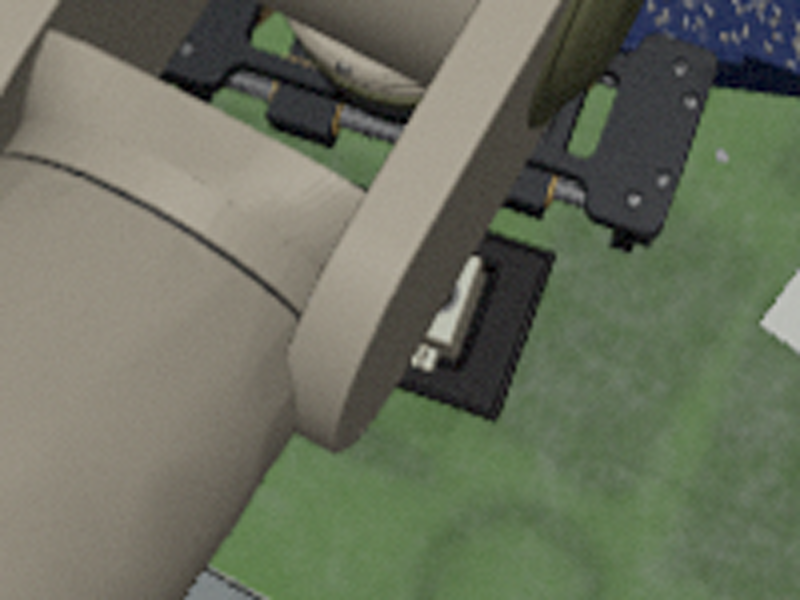

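All three housings sit alike in the wrist view: crown lower edges at rows 252–254, tabs in the notches. I'll do one numeric check, then hand in.

```bash
python3 - <<'E'
from h import *
W=np.array([onz('wrist',np.array(p)/1.5,.057) for p in((380.5,222),(489.5,221.5),(596,223))])
for a,b in((1,0),(2,1)): d=W[a]-W[b]; print(np.linalg.norm(d).round(4),np.degrees(np.arctan2(d[1],d[0])).round(1))
def tri(a,b):
    o1,d1=ray('wrist',np.array(a)/1.5); o2,d2=ray('scene',np.array(b)/4.5+[150,130])
    s=np.linalg.lstsq(np.c_[d1,-d2],o2-o1,rcond=None)[0]; return ((o1+s[0]*d1+o2+s[1]*d2)/2).round(4)
for a,b in(((380.5,222),(362,302)),((489.5,221.5),(271,255)),((596,223),(193,211))): print(tri(a,b))
print('tape',onz('wrist',np.array((70,242))/1.5,.019).round(3))
env.job_done(); st()
E
```

```text
0.0748 69.2
0.0747 68.4
[ 0.5259 -0.1669  0.0564]
[ 0.5524 -0.0966  0.0564]
[ 0.5796 -0.0276  0.0574]
tape [ 0.453 -0.406  0.019]
the job is handed in; nothing more can be done
the job is handed in; nothing more can be done
```

Both housings are in the tray and the job was handed in at about 42 s, with the gripper open and clear. The hand-in reports no verdict.

- **Housing b:** gripped from above and set into pocket 2.
- **Housing a:** gripped leaning, rolled 90° onto its side, regripped, and rolled 90° again. A leaned placing at the tray would have run joint 5 close to its limit. I set the housing upright on the bench instead, regripped it from above and placed it in pocket 3.

**Last checks**
- **Seating:** triangulated crown heights were 56.4, 56.4 and 57.4 mm for pockets 3, 2 and 1, against 57 mm expected when fully home. The 1 mm spread is within the 2 mm calibration accuracy.
- **Alignment:** spacing between housings was 74.8 and 74.7 mm (75 nominal), along the tray's axis to about 1°. All three tabs show in their notches.
- **Forces:** no contact force above about 1.5 N showed in the readings at the end of each move.
- **Bystanders:** they look unmoved in the last pictures. The one position I measured, the tape, came out about 7 mm from its first reading (wrist view against top view). I take this as coarse pixel picking, since nothing came near it, but I did not resolve it.

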